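# Load the test kiln, cover it and start the firing

## Robot

A 7-joint arm with a two-finger parallel gripper is mounted at the origin on the work surface. World frame = base frame: x ahead of the robot, y to its left, z up, the work surface at z = 0. Lengths are in m, angles in rad, forces in N, time in s.
With the tool pointing down it reaches from about 0.425 to 0.8 m from the base axis. Payload 8.3 kg.
Tool frame: the origin (TCP) lies midway between the tips of the shut fingers; the grasp point (between the pads) lies 19 mm behind it; z points along the fingers, y is the line along which they close (so a half turn about z gives the same grasp; the last joint's range is limited). The gripper opens to 85 mm and grips with 20 to 120 N. Pads are 22 mm wide; open, the fingers measure 114 mm over their backs; the gripper's body (76 mm by 85 mm) begins 54 mm behind the grasp point. The pads swing forward as they close: fully open they stand 13 mm farther back than shut.
Start: joints at [-1.29, 0.383, 0.016, 1.37, -0.006, 1.388, -0.046], TCP at [0.211, 0.588, 0.231] pointing down, gripper open.
Joint ranges: [-2.95, 2.95], [-0.25, 2.06], [-1.52, 1.56], [0.18, 2.33], [-1.44, 4.58], [0.02, 2.06], [-3.01, 3.01]. Speed limits (rad/s): [2.39, 2.39, 3.01, 3.01, 3.14, 3.14, 3.14].

## Interface

Orientations are given as a 3x3 rotation matrix whose columns are the frame's x, y, z axes.
In Python, from rig import env gives the robot as it stands. The module is installed in compiled form; this text tells all that it offers.
- The arm moves only by the shell command python3 -m inch 'ROWS' [FORCE]. ROWS is JSON, one flat list of numbers, 7 for each row, row after row: the shift along the world's x, y, z normalised to -1 to 1, where 1 is 8 cm, then the turn, a rotation vector about the world's x, y, z normalised to -1 to 1, where 1 is 60 degrees, then the closure, from 0 (fully open) to 1 (shut). In form: [x, y, z, wx, wy, wz, claw, x, y, z, wx, wy, wz, claw, ...]. A call has exactly 8 rows; each row is the pose to reach, as a shift and turn from the pose commanded when the call began; what a row does not reach only later rows make up. A row lasts 1/12 s, in which the tool goes at most 41.7 mm and 7.16 degrees, less where a joint would pass 70% of its speed; a pose out of reach is approached as far as the arm can. A call with a number of a shift or a turn outside -1 to 1 is refused whole. A call with a gripper value outside its range is refused whole. The fingers move at their own pace and stop on an object; FORCE is the grip in N (left out, the last holds). Time passes only in rows, so rows that repeat a pose let the fingers close, or fill a call up. It gives the time, the measured TCP pose, the force, the opening and the grip force at its end, in the units of the state.
- env.sense(): the state, without advancing time (a new reading comes with each control period).
- env.read_camera(name): name is "side" or "top"; returns the picture (480x640x3 uint8, blue, green, red); there is no depth.
- env.camera_info(name): a dict with "fx", "fy", "cx", "cy" (pixels), "k1" (the pictures are not rectified: a ray, as slopes to the right and down, at radius r is drawn at 1 + k1 r^2 times it, then the intrinsics apply), "world_from_camera" (4x4, takes a point from camera to world coordinates). Camera axes: x right, y down, z forward; pixel columns grow to the right and rows downward; lengths in m; the calibration is good to about 2 mm. A picture is of the moment at which its call begins. camera_info takes no time and is no camera call.
- env.job_done(): hands the job in; it is judged then, once.
The state is a dict: "t": time; "joint_positions": joint angles; "dq": joint speeds; "joint_efforts": joint torques, N m; "position": TCP position; "tcp_rot": TCP orientation; "wrist_force": force on the tool from outside, world axes, zero at the start; "torque": the same for the moment, N m; "width": finger opening in m; "grip_force": force on a finger pad.
Only numpy, scipy, OpenCV 4.12 (cv2) and the standard library are available. Lean on these libraries where they do the work, as an engineer would, in place of code of your own. Each camera call takes 0.05 s, during which the arm holds its last target. There are 200 camera calls.

## Task

Load the little bench kiln: stand every clay pot on the bench upright on the kiln's chamber floor, with a finger's width of clear space around each, so that none touches another or the wall. Then set the loose lid on the kiln's rim so that its plug drops into the mouth and it sits flat and level, and with the lid on, start the firing by pressing the panel's keys fully down and letting them out again, one at a time, in this order: round, triangle, square, bar. Leave the glass sample jar where it is on the bench.

Things in the scene. Friction and masses are not known exactly. Their poses are not given: they have to be found in the camera images.
- kiln_floor (a point): centre of the chamber floor of the fixed, round, open bench kiln (steel, pale lining). Chamber 180 mm across (174 mm across its flats) and 55 mm deep, wall 18 mm thick, outside 216 mm across, floor 35 mm above the bench. z is up; a small dark box stands out from its +x side
- kiln_rim (a point): centre of the kiln's mouth, at the height of the flat rim, 90 mm above the bench
- lid_knob (a point): loose round kiln lid: mid-height of its upright wooden knob (26 mm across, 34 mm tall), 17 mm above the plate (208 mm across, 20 mm thick), 45 mm above its underside. z up out of the plate. Starts plug down on the bench; about 0.45 kg. Seated, this point is 37 mm above the rim
- lid_seat (a point): centre of the underside of the lid's plate, which rests on the rim when seated; 37 mm below lid_knob. Beneath it a tapered plug, 8 mm deep, 164 mm across at the plate and 156 mm at its underside, goes loosely into the kiln's mouth
- cup_mid (a point): unglazed clay pot: plain cup, sides flaring from 34 mm across the foot to 42 mm across the rim, 30 mm tall; the point is on its axis, half-way up; z is up towards its mouth. About 0.1 kg. May be absent
- vase_mid (a point): unglazed clay pot: bud vase, foot 36 mm, belly 42 mm across at 10 to 16 mm up, neck 24 mm across at 26 mm up, lip 28 mm, 34 mm tall; the point is on its axis, half-way up; z is up towards its mouth. About 0.1 kg. May be absent
- bowl_mid (a point): unglazed clay pot: small footed bowl, foot 34 mm across, sides flaring to 46 mm across the rim, 24 mm tall; the point is on its axis, half-way up; z is up towards its mouth. About 0.1 kg. May be absent
- beaker_mid (a point): unglazed clay pot: straight narrow beaker, 34 mm across, 32 mm tall; the point is on its axis, half-way up; z is up towards its mouth. About 0.1 kg. May be absent
- dish_mid (a point): unglazed clay pot: squat straight dish, 44 to 46 mm across, 18 mm tall; the point is on its axis, half-way up; z is up towards its mouth. About 0.1 kg. May be absent
- key_round_top (a point): centre of the top of the round key, 24 mm across, second from the left of the row. White; the row of four, 40 mm apart, runs along y of the fixed dark panel (85 x 190 mm, 40 mm high); the top stands 12 mm above the panel; x runs across the row, away from the robot
- key_round (a joint): how far that key is pressed down, m: 0 out, 0.006 fully down; its spring needs about 5 N fully down and pushes it out again
- key_triangle_top (a point): centre of the top of the triangular key, about 26 mm across, last (right-hand, -y end) of the row. White; the row of four, 40 mm apart, runs along y of the fixed dark panel (85 x 190 mm, 40 mm high); the top stands 12 mm above the panel; x runs across the row, away from the robot
- key_triangle (a joint): how far that key is pressed down, m: 0 out, 0.006 fully down; its spring needs about 5 N fully down and pushes it out again
- key_square_top (a point): centre of the top of the 22 mm square key, first from the left end (+y end) of the row. White; the row of four, 40 mm apart, runs along y of the fixed dark panel (85 x 190 mm, 40 mm high); the top stands 12 mm above the panel; x runs across the row, away from the robot
- key_square (a joint): how far that key is pressed down, m: 0 out, 0.006 fully down; its spring needs about 5 N fully down and pushes it out again
- key_bar_top (a point): centre of the top of the narrow bar-shaped key, 46 mm long across the row and 13 mm wide, third from the left of the row. White; the row of four, 40 mm apart, runs along y of the fixed dark panel (85 x 190 mm, 40 mm high); the top stands 12 mm above the panel; x runs across the row, away from the robot
- key_bar (a joint): how far that key is pressed down, m: 0 out, 0.006 fully down; its spring needs about 5 N fully down and pushes it out again
- jar_mid (a point): a closed glass sample jar with a steel cap, 40 mm across and 50 mm tall, standing among the pots; the point is on its axis, half-way up. Not for firing: it stays where it is
Mind the look-alikes: they are no part of the job. What is shaped like the part that bears cup_mid but blue or yellow is not meant.

How it is judged:
On the way, in this order (a step that is already met when the one before it is completed fails the run):
1. all the pots stand upright on the chamber floor, clear of the wall and of one another (horizontal distance between each of cup_mid, vase_mid and kiln_floor below 0.065 m and angle between each of cup_mid, vase_mid, bowl_mid, beaker_mid, dish_mid's own z axis and vertical below 0.15 rad and z of cup_mid in the frame of kiln_floor between 0.009 and 0.021 m and z of vase_mid in the frame of kiln_floor between 0.011 and 0.023 m and horizontal distance between each of bowl_mid, dish_mid and kiln_floor below 0.063 m and z of bowl_mid in the frame of kiln_floor between 0.006 and 0.018 m and horizontal distance between beaker_mid and kiln_floor below 0.069 m and z of beaker_mid in the frame of kiln_floor between 0.01 and 0.022 m and z of dish_mid in the frame of kiln_floor between 0.003 and 0.015 m and horizontal distance between cup_mid and vase_mid above 0.046 m and horizontal distance between each of cup_mid, vase_mid and bowl_mid above 0.048 m and horizontal distance between each of cup_mid, vase_mid and beaker_mid above 0.042 m and horizontal distance between each of cup_mid, vase_mid and dish_mid above 0.048 m and horizontal distance between bowl_mid and beaker_mid above 0.044 m and horizontal distance between bowl_mid and dish_mid above 0.05 m and horizontal distance between beaker_mid and dish_mid above 0.044 m), for 0.2 s.
2. the lid is seated flat on the rim, with the pots standing inside (horizontal distance between each of cup_mid, vase_mid, bowl_mid, beaker_mid, dish_mid and kiln_floor below 0.08 m and angle between each of cup_mid, vase_mid, bowl_mid, beaker_mid, dish_mid's own z axis and vertical below 0.15 rad and z of cup_mid in the frame of kiln_floor below 0.021 m and z of vase_mid in the frame of kiln_floor below 0.023 m and z of bowl_mid in the frame of kiln_floor below 0.018 m and z of beaker_mid in the frame of kiln_floor below 0.022 m and z of dish_mid in the frame of kiln_floor below 0.015 m and horizontal distance between lid_seat and kiln_rim below 0.014 m and z of lid_seat in the frame of kiln_rim between -0.004 and 0.003 m and angle between lid_seat's own z axis and vertical below 0.03 rad), for 0.2 s.
3. with the lid seated, the round key alone is fully pressed (value of joint key_round above 0.004 m and value of joint each of key_triangle, key_square, key_bar below 0.0015 m and horizontal distance between lid_seat and kiln_rim below 0.014 m and z of lid_seat in the frame of kiln_rim between -0.004 and 0.003 m and angle between lid_seat's own z axis and vertical below 0.03 rad), for 0.1 s.
4. then the triangle key alone, lid seated (value of joint key_triangle above 0.004 m and value of joint each of key_round, key_square, key_bar below 0.0015 m and horizontal distance between lid_seat and kiln_rim below 0.014 m and z of lid_seat in the frame of kiln_rim between -0.004 and 0.003 m and angle between lid_seat's own z axis and vertical below 0.03 rad), for 0.1 s.
5. then the square key alone, lid seated (value of joint key_square above 0.004 m and value of joint each of key_round, key_triangle, key_bar below 0.0015 m and horizontal distance between lid_seat and kiln_rim below 0.014 m and z of lid_seat in the frame of kiln_rim between -0.004 and 0.003 m and angle between lid_seat's own z axis and vertical below 0.03 rad), for 0.1 s.
6. then the bar key alone, lid seated (value of joint key_bar above 0.004 m and value of joint each of key_round, key_triangle, key_square below 0.0015 m and horizontal distance between lid_seat and kiln_rim below 0.014 m and z of lid_seat in the frame of kiln_rim between -0.004 and 0.003 m and angle between lid_seat's own z axis and vertical below 0.03 rad), for 0.1 s.
At the end, for the whole second after the job is handed in: Pots upright (0.15 rad) on the chamber floor; lid seated: plate within 3 mm of the rim's height, level within 0.03 rad, within 14 mm of centre; all keys out (under 1.5 mm). On loading, pots were 4 mm or more from one another and off the wall (all of step 2 and value of joint each of key_round, key_triangle, key_square, key_bar below 0.0015 m); the robot touches nothing.
It fails at once if two keys are pressed at the same time (value of joint each of key_round, key_triangle above 0.003 m or value of joint each of key_round, key_square above 0.003 m or value of joint each of key_round, key_bar above 0.003 m or value of joint each of key_triangle, key_square above 0.003 m or value of joint each of key_triangle, key_bar above 0.003 m or value of joint each of key_square, key_bar above 0.003 m).
It fails at once if the sample jar is moved by more than 6 cm (distance of jar_mid from where it was at the start of the episode above 0.06 m).
Of cup, vase, bowl, beaker, dish only 3 to 4 are there at a start; the rules pass over those that are not, and their reading is None.
At some moment in a run one of cup, vase, bowl, beaker, dish, lid may be knocked a few centimetres aside while the robot is not near it.
It also fails if it takes over 210 s, if anything falls off the work surface, if the arm or the gripper's body presses on something with over 40 N, if the wrist force passes 120 N, or if a joint passes its speed limit or range.

## Working session

There is one attempt and no reset: what is moved stays moved. The work goes in short steps, Python scripts to look and compute and a shell command to move; the robot and the scene stay as the last step left them, time stands still between calls to the robot, and variables do not carry over. Pictures are saved under pics/ and viewed, at most 14 in all, crops included, and the job is handed in when it is done.

```bash
mkdir -p pics; cat > h.py <<'E'
import numpy as np, cv2
from rig import env
def pix2w(name,u,v,z):
    c=env.camera_info(name); T=np.array(c["world_from_camera"])
    d=np.array([(u-c["cx"])/c["fx"],(v-c["cy"])/c["fy"]])
    s=d.copy()
    for _ in range(20): s=d/(1+c["k1"]*(s@s))
    r=T[:3,:3]@np.array([s[0],s[1],1]); o=T[:3,3]
    return o+r*(z-o[2])/r[2]
def w2pix(name,p):
    c=env.camera_info(name); T=np.linalg.inv(np.array(c["world_from_camera"]))
    q=T[:3,:3]@np.array(p)+T[:3,3]; s=q[:2]/q[2]; s=s*(1+c["k1"]*(s@s))
    return np.array([c["fx"]*s[0]+c["cx"],c["fy"]*s[1]+c["cy"]])
def snap(name,fn,crop=None,k=1):
    im=env.read_camera(name)
    cv2.imwrite('pics/raw_'+fn,im)
    if crop: x0,y0,x1,y1=crop; im=im[y0:y1,x0:x1]
    if k!=1: im=cv2.resize(im,None,fx=k,fy=k,interpolation=cv2.INTER_CUBIC)
    cv2.imwrite('pics/'+fn,im)
E
python3 - <<'E'
from h import *
snap('top','t0.png');snap('side','s0.png')
for n in('top','side'): print(env.camera_info(n))
s=env.sense();print(s['t'],s['position'],s['tcp_rot'],s['width'])
E
```

```text
{'fx': 503.2058807267996, 'fy': 503.2058807267996, 'cx': 318.1061720534967, 'cy': 238.642976810067, 'k1': -0.1156209063348755, 'world_from_camera': array([[-0.02550127, -0.99472715,  0.09933574,  0.43773718],
       [-0.9993045 ,  0.02266131, -0.02961393,  0.01103721],
       [ 0.0272067 , -0.10002185, -0.9946132 ,  1.01640602],
       [ 0.        ,  0.        ,  0.        ,  1.        ]])}
{'fx': 435.3451987811513, 'fy': 435.3451987811513, 'cx': 316.0624359520529, 'cy': 239.35677231905197, 'k1': -0.029940980051027747, 'world_from_camera': array([[-9.77978125e-01, -1.40035156e-01,  1.54754459e-01,
         3.99372940e-01],
       [-2.08707333e-01,  6.55510308e-01, -7.25773715e-01,
         5.12262175e-01],
       [ 1.90692592e-04, -7.42089207e-01, -6.70301106e-01,
         5.86393407e-01],
       [ 0.00000000e+00,  0.00000000e+00,  0.00000000e+00,
         1.00000000e+00]])}
0.1 [0.21045203 0.5880162  0.23035187] [[-9.41513283e-01  3.36975292e-01 -6.25568433e-04]
 [ 3.36975872e-01  9.41511757e-01 -1.69475050e-03]
 [ 1.78909908e-05 -1.80643157e-03 -9.99998368e-01]] 0.08536723120664085
```

View pics/t0.png

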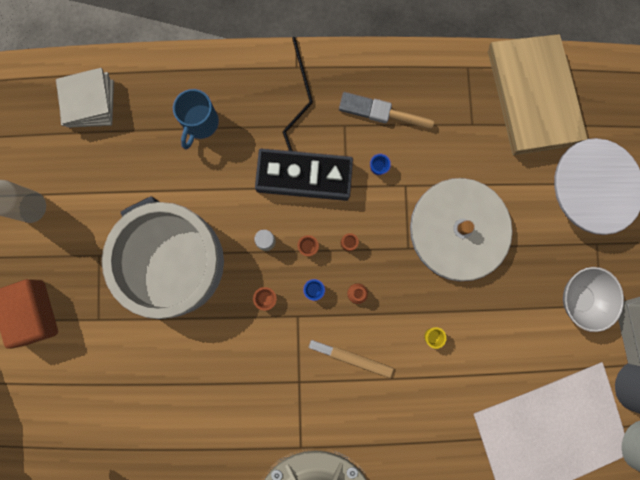

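View pics/s0.png

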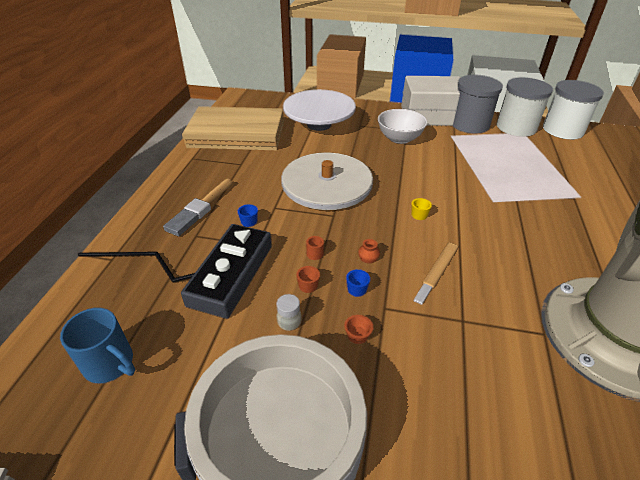

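Four clay-red pots are visible. Top view: cup ~(308,246), beaker ~(350,242), vase ~(357,293), bowl ~(265,299). The blue cups at (314,290) and (380,164) and the yellow one at (436,338) are look-alikes, and the jar is at (264,240). I'll confirm in a crop.

```bash
python3 - <<'E'
from h import *
a=cv2.imread('pics/raw_t0.png')[220:320,240:390];b=cv2.imread('pics/raw_s0.png')[225:345,260:400]
a=cv2.resize(a,(600,400),interpolation=2);b=cv2.resize(b,(233,200),interpolation=2)
cv2.imwrite('pics/c0.png',a)
im=cv2.imread('pics/raw_t0.png');hsv=cv2.cvtColor(im,cv2.COLOR_BGR2HSV)
m=((hsv[...,0]<9)|(hsv[...,0]>174))&(hsv[...,1]>130)
m=m.astype(np.uint8); m[:, :240]=0
n,l,st,ce=cv2.connectedComponentsWithStats(m)
for i in range(1,n):
    if st[i,4]>40: print(st[i],ce[i])
# keys etc
for nm,u,v,z in [('sq',273,169,.052),('rd',294,170.5,.052),('bar',314,172.5,.052),('tri',335,173,.052),('knobtop',467,227,.062),('jar',264,239,.05)]:
    print(nm,pix2w('top',u,v,z).round(4))
g=cv2.cvtColor(im,cv2.COLOR_BGR2GRAY)
# keys centroids
k=((hsv[...,1]<60)&(hsv[...,2]>150)).astype(np.uint8);n,l,st,ce=cv2.connectedComponentsWithStats(k[150:205,255:355])
for i in range(1,n):
    if st[i,4]>30: u,v=ce[i]+[255,150]; print('key',u,v,st[i,4],pix2w('top',u,v,.052).round(4))
E
```

```text
sq [0.6729 0.067  0.052 ]
rd [0.669  0.0261 0.052 ]
bar [ 0.6642 -0.013   0.052 ]
tri [ 0.6625 -0.0541  0.052 ]
knobtop [ 0.5492 -0.308   0.062 ]
jar [0.5359 0.0866 0.05  ]
key 313.6458333333333 171.75 144 [ 0.6658 -0.0123  0.052 ]
key 273.13157894736844 168.07894736842104 114 [0.6747 0.0668 0.052 ]
key 293.4485981308411 169.98130841121497 107 [0.6701 0.0271 0.052 ]
key 334.30927835051546 173.56701030927834 97 [ 0.6614 -0.0527  0.052 ]
```

View pics/c0.png

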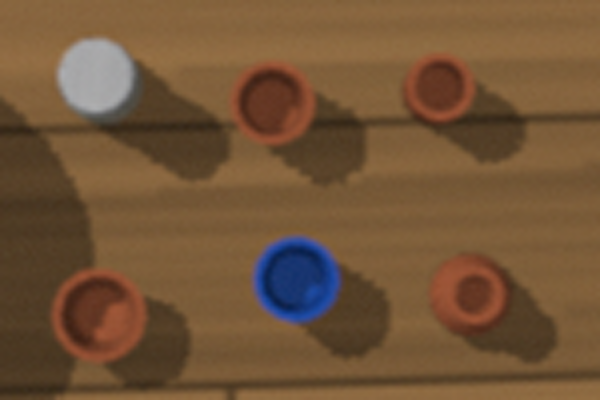

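The crop shows the red pots' rims at full-image pixels: cup (308,245.7), beaker (350,242), vase (358.5,293.3) and bowl (265,298.7). The jar is at (264.2,239.5), and the blue cup (314,290) is not meant.

```bash
cat >> h.py <<'E'
def fitcirc(im,name,c0,rz,step=.001,span=12):
    g=cv2.GaussianBlur(cv2.cvtColor(im,cv2.COLOR_BGR2GRAY),(0,0),1.2).astype(np.float32)
    m=np.hypot(cv2.Sobel(g,cv2.CV_32F,1,0),cv2.Sobel(g,cv2.CV_32F,0,1)); m=np.minimum(m,120)
    a=np.linspace(0,2*np.pi,120); best=(-1,)
    for i in range(-span,span+1):
        for j in range(-span,span+1):
            x,y=c0[0]+i*step,c0[1]+j*step; s=0
            for r,z in rz:
                p=np.array([w2pix(name,(x+r*np.cos(t),y+r*np.sin(t),z)) for t in a],np.float32)
                s+=cv2.remap(m,p[:,0].copy(),p[:,1].copy(),1).mean()
            if s>best[0]: best=(s,x,y)
    return np.array(best)
E
python3 - <<'E'
from h import *
im=cv2.imread('pics/raw_t0.png')
for nm,u,v,z in [('cup',308,245.75,.03),('beaker',350,242,.032),('vase',358.5,293.3,.034),('bowl',265,298.75,.024),('jar',264.25,239.5,.05),('blue',314.2,289.5,.03)]:
    print(nm,pix2w('top',u,v,z).round(4))
k=fitcirc(im,'top',pix2w('top',163,259,.09),[(.108,.09),(.09,.09)],.0015); l=fitcirc(im,'top',pix2w('top',462,229,.028),[(.104,.028)],.0015)
print('kiln',k,'lid',l)
o=im.copy()
for c,rz in((k,[(.108,.09),(.09,.09),(.09,.035)]),(l,[(.104,.028),(.013,.062)])):
  for r,z in rz:
    p=np.array([w2pix('top',(c[1]+r*np.cos(t),c[2]+r*np.sin(t),z)) for t in np.linspace(0,6.283,200)])
    cv2.polylines(o,[(p*16).astype(np.int32)],True,(0,255,0) if z<.1 else 0,1,cv2.LINE_AA,4)
cv2.imwrite('pics/o0.png',cv2.resize(o[130:330,80:530],None,fx=1.7,fy=1.7))
E
```

```text
cup [0.5227 0.0019 0.03  ]
beaker [ 0.528  -0.0809  0.032 ]
vase [ 0.427  -0.0943  0.034 ]
bowl [0.4209 0.0886 0.024 ]
jar [0.535  0.0861 0.05  ]
blue [ 0.4366 -0.0082  0.03  ]Traceback (most recent call last):
  File "<stdin>", line 5, in <module>
  File "h.py", line 28, in fitcirc
    p=np.array([w2pix(name,(x+r*np.cos(t),y+r*np.sin(t),z)) for t in a],np.float32)
                ~~~~~^^^^^^^^^^^^^^^^^^^^^^^^^^^^^^^^^^^^^^
  File "h.py", line 11, in w2pix
    c=env.camera_info(name); T=np.linalg.inv(np.array(c["world_from_camera"]))
ValueError: time passes only in moves, steps and waits
```

Cache the camera info.

```bash
cat >> h.py <<'E'
CI={n:env.camera_info(n) for n in('top','side')}
E
sed -i 's/c=env.camera_info(name);/c=CI[name];/' h.py
cat > fit.py <<'E'
from h import *
im=cv2.imread('pics/raw_t0.png')
k=fitcirc(im,'top',pix2w('top',163,259,.09),[(.108,.09),(.09,.09)],.0015); l=fitcirc(im,'top',pix2w('top',462,229,.028),[(.104,.028)],.0015)
print('kiln',k,'lid',l)
o=im.copy()
for c,rz in((k,[(.108,.09),(.09,.09),(.09,.035)]),(l,[(.104,.028),(.013,.062)])):
  for r,z in rz:
    p=np.array([w2pix('top',(c[1]+r*np.cos(t),c[2]+r*np.sin(t),z)) for t in np.linspace(0,6.283,200)])
    cv2.polylines(o,[(p*16).astype(np.int32)],True,(0,255,0),1,cv2.LINE_AA,4)
cv2.imwrite('pics/o0.png',cv2.resize(o[130:330,80:530],None,fx=1.7,fy=1.7))
E
python3 fit.py
```

```text
kiln [200.51315308   0.49897725   0.28024469] lid [119.0535965    0.55086263  -0.30872421]
```

View pics/o0.png

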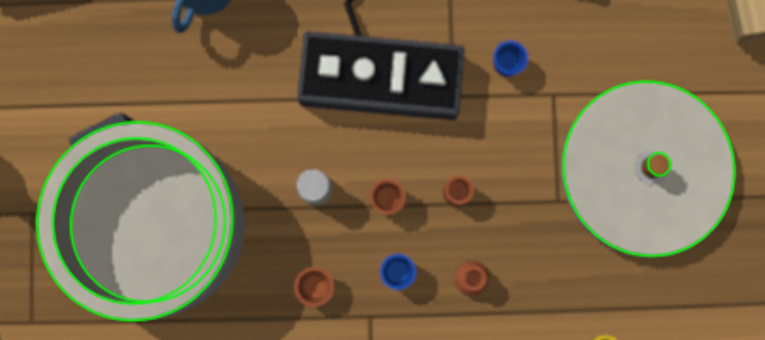

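```bash
python3 -m inch '[0.25,-0.45,0,0,0,-0.1,0,0.49,-0.92,0,0,0,-0.2,0,0.49,-0.92,0,0,0,-0.3,0,0.49,-0.92,0,0,0,-0.417,0,0.49,-0.92,0,0,0,-0.417,0.2,0.49,-0.92,0,0,0,-0.417,0.3,0.49,-0.92,0,0,0,-0.417,0.3,0.49,-0.92,0,0,0,-0.417,0.3]' 40
```

```text
t: 0.77
position: [0.2493, 0.5152, 0.231]
tcp_rot: [[-0.713, 0.701, -0.0], [0.701, 0.713, -0.0], [-0.0, -0.001, -1.0]]
wrist_force: [-0.3, -1.0, -0.6]
width: 0.0599
grip_force: 0.0
```

```bash
for i in 1; do
python3 -m inch '[0.24,-0.46,0,0,0,0,0.3,0.489,-0.916,0,0,0,0,0.3,0.489,-0.916,0,0,0,0,0.3,0.489,-0.916,0,0,0,0,0.3,0.489,-0.916,0,0,0,0,0.3,0.489,-0.916,0,0,0,0,0.3,0.489,-0.916,0,0,0,0,0.3,0.489,-0.916,0,0,0,0,0.3]'
python3 -m inch '[0.24,-0.46,0,0,0,0,0.3,0.489,-0.916,0,0,0,0,0.3,0.489,-0.916,0,0,0,0,0.3,0.489,-0.916,0,0,0,0,0.3,0.489,-0.916,0,0,0,0,0.3,0.489,-0.916,0,0,0,0,0.3,0.489,-0.916,0,0,0,0,0.3,0.489,-0.916,0,0,0,0,0.3]'
python3 -m inch '[0.24,-0.46,0,0,0,0,0.3,0.489,-0.916,0,0,0,0,0.3,0.489,-0.916,0,0,0,0,0.3,0.489,-0.916,0,0,0,0,0.3,0.489,-0.916,0,0,0,0,0.3,0.489,-0.916,0,0,0,0,0.3,0.489,-0.916,0,0,0,0,0.3,0.489,-0.916,0,0,0,0,0.3]'
python3 -m inch '[0.24,-0.46,0,0,0,0,0.3,0.489,-0.916,0,0,0,0,0.3,0.489,-0.916,0,0,0,0,0.3,0.489,-0.916,0,0,0,0,0.3,0.489,-0.916,0,0,0,0,0.3,0.489,-0.916,0,0,0,0,0.3,0.489,-0.916,0,0,0,0,0.3,0.489,-0.916,0,0,0,0,0.3]'
python3 -m inch '[0.24,-0.46,0,0,0,0,0.3,0.489,-0.916,0,0,0,0,0.3,0.489,-0.916,0,0,0,0,0.3,0.489,-0.916,0,0,0,0,0.3,0.489,-0.916,0,0,0,0,0.3,0.489,-0.916,0,0,0,0,0.3,0.489,-0.916,0,0,0,0,0.3,0.489,-0.916,0,0,0,0,0.3]'
python3 -m inch '[0.24,-0.46,-0.2,0,0,0,0.3,0.489,-0.916,-0.4,0,0,0,0.3,0.489,-0.916,-0.6,0,0,0,0.3,0.489,-0.916,-0.8,0,0,0,0.3,0.489,-0.916,-0.8,0,0,0,0.3,0.489,-0.916,-0.8,0,0,0,0.3,0.489,-0.916,-0.8,0,0,0,0.3,0.489,-0.916,-0.8,0,0,0,0.3]'
python3 -m inch '[0.24,-0.46,-0.2,0,0,0,0.3,0.489,-0.916,-0.4,0,0,0,0.3,0.489,-0.916,-0.6,0,0,0,0.3,0.489,-0.916,-0.8,0,0,0,0.3,0.489,-0.916,-0.8,0,0,0,0.3,0.489,-0.916,-0.8,0,0,0,0.3,0.489,-0.916,-0.8,0,0,0,0.3,0.489,-0.916,-0.8,0,0,0,0.3]'
done | tail -6
python3 - <<'E'
from h import *
snap('side','s1.png',(200,180,440,360),3)
E
```

```text
t: 5.43
position: [0.5245, 0.0028, 0.1048]
tcp_rot: [[-0.712, 0.703, 0.002], [0.703, 0.712, 0.001], [-0.001, 0.002, -1.0]]
wrist_force: [0.0, 1.1, 0.5]
width: 0.0596
grip_force: 0.0
```

View pics/s1.png

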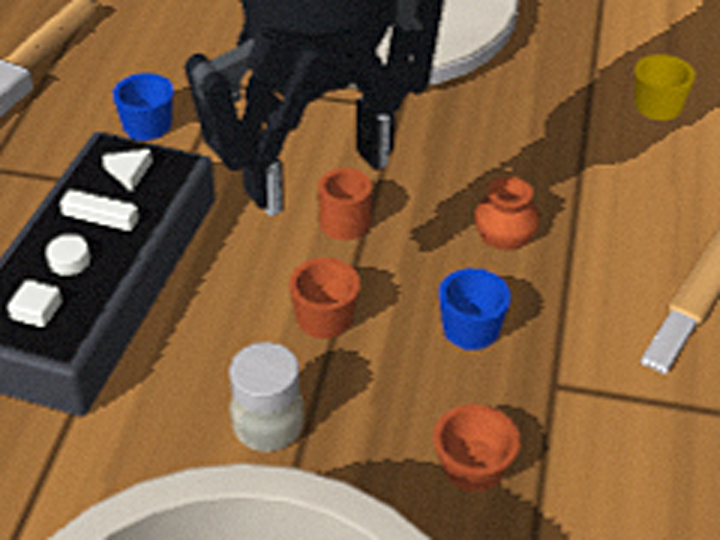

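```bash
(
python3 -m inch '[-0.02,-0.01,-0.2,0,0,0,0.3,-0.02,-0.01,-0.4,0,0,0,0.3,-0.02,-0.01,-0.6,0,0,0,0.3,-0.02,-0.01,-0.62,0,0,0,0.3,-0.02,-0.01,-0.62,0,0,0,0.3,-0.02,-0.01,-0.62,0,0,0,0.3,-0.02,-0.01,-0.62,0,0,0,0.3,-0.02,-0.01,-0.62,0,0,0,0.3]'
python3 -m inch '[0,0,-0.2,0,0,0,0.3,0,0,-0.4,0,0,0,0.3,0,0,-0.6,0,0,0,0.3,0,0,-0.62,0,0,0,0.35,0,0,-0.62,0,0,0,0.4,0,0,-0.62,0,0,0,0.5,0,0,-0.62,0,0,0,0.6,0,0,-0.62,0,0,0,0.65]' 25
python3 -m inch '[0,0,0,0,0,0,0.65,0,0,0,0,0,0,0.65,0,0,0.1,0,0,0,0.65,0,0,0.25,0,0,0,0.65,0,0,0.45,0,0,0,0.65,0,0,0.7,0,0,0,0.65,0,0,0.9,0,0,0,0.65,0,0,1,0,0,0,0.65]'
) | grep -E 'pos|wid|grip|wrist'
python3 - <<'E'
from h import *
snap('side','s2.png',(200,180,440,360),3)
E
```

```text
position: [0.5229, 0.0012, 0.0548]
wrist_force: [0.4, -0.1, 0.5]
width: 0.0598
grip_force: 0.0
position: [0.5229, 0.0011, 0.0054]
wrist_force: [-1.7, -0.8, 6.6]
width: 0.0401
grip_force: 25.0
position: [0.5235, 0.0009, 0.0873]
wrist_force: [0.0, 0.2, -0.8]
width: 0.0401
grip_force: 25.4
```

View pics/s2.png

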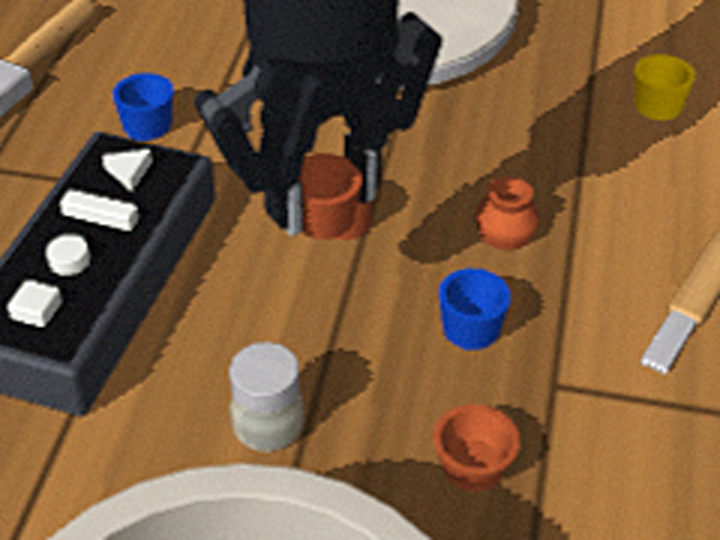

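```bash
(
python3 -m inch '[0,0,0.2,0,0,0,0.65,0.01,0.1,0.4,0,0,0,0.65,0.02,0.3,0.5,0,0,0,0.65,0.03,0.5,0.5,0,0,0,0.65,0.03,0.766,0.5,0,0,0,0.65,0.03,0.766,0.5,0,0,0,0.65,0.03,0.766,0.5,0,0,0,0.65,0.03,0.766,0.5,0,0,0,0.65]'
python3 -m inch '[0.01,0.15,0,0,0,0,0.65,0.02,0.35,0,0,0,0,0.65,0.03,0.55,0,0,0,0,0.65,0.03,0.766,0,0,0,0,0.65,0.03,0.766,0,0,0,0,0.65,0.03,0.766,0,0,0,0,0.65,0.03,0.766,0,0,0,0,0.65,0.03,0.766,0,0,0,0,0.65]'
python3 -m inch '[0.01,0.15,0,0,0,0,0.65,0.02,0.35,0,0,0,0,0.65,0.03,0.55,0,0,0,0,0.65,0.03,0.766,0,0,0,0,0.65,0.03,0.766,0,0,0,0,0.65,0.03,0.766,0,0,0,0,0.65,0.03,0.766,0,0,0,0,0.65,0.03,0.766,0,0,0,0,0.65]'
python3 -m inch '[0.01,0.15,0,0,0,0,0.65,0.02,0.35,0,0,0,0,0.65,0.03,0.55,0,0,0,0,0.65,0.03,0.766,0,0,0,0,0.65,0.03,0.766,0,0,0,0,0.65,0.03,0.766,0,0,0,0,0.65,0.03,0.766,0,0,0,0,0.65,0.03,0.766,0,0,0,0,0.65]'
) | tail -5
python3 - <<'E'
from h import *
snap('side','s3.png',(130,230,430,480),2.4)
E
```

```text
position: [0.5317, 0.2459, 0.124]
tcp_rot: [[-0.71, 0.704, -0.0], [0.704, 0.71, -0.0], [-0.0, -0.0, -1.0]]
wrist_force: [-0.5, 0.7, -1.4]
width: 0.04
grip_force: 25.5
```

View pics/s3.png

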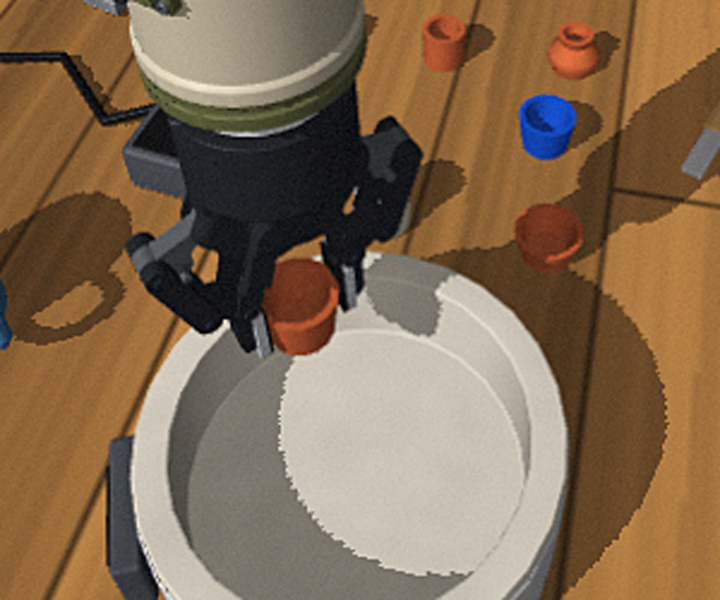

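```bash
(
python3 -m inch '[-0.01,0.02,-0.1,0,0,0,0.65,-0.02,0.04,-0.2,0,0,0,0.65,-0.02,0.04,-0.3,0,0,0,0.65,-0.02,0.04,-0.4,0,0,0,0.65,-0.02,0.04,-0.5,0,0,0,0.65,-0.02,0.04,-0.55,0,0,0,0.65,-0.02,0.04,-0.55,0,0,0,0.65,-0.02,0.04,-0.55,0,0,0,0.65]'
python3 -m inch '[0,0,-0.1,0,0,0,0.65,0,0,-0.2,0,0,0,0.65,0,0,-0.3,0,0,0,0.65,0,0,-0.4,0,0,0,0.65,0,0,-0.45,0,0,0,0.65,0,0,-0.48,0,0,0,0.65,0,0,-0.48,0,0,0,0.65,0,0,-0.48,0,0,0,0.65]'
) | grep -E 'pos|wid|grip|wrist'
```

```text
position: [0.53, 0.2492, 0.0798]
wrist_force: [-0.4, -0.3, -1.3]
width: 0.0399
grip_force: 25.5
position: [0.5302, 0.2494, 0.0417]
wrist_force: [0.1, -1.3, -1.3]
width: 0.0401
grip_force: 25.5
```

```bash
(
python3 -m inch '[0,0,-0.01,0,0,0,0.65,0,0,-0.015,0,0,0,0.65,0,0,-0.015,0,0,0,0.6,0,0,-0.015,0,0,0,0.5,0,0,-0.015,0,0,0,0.42,0,0,-0.015,0,0,0,0.37,0,0,-0.015,0,0,0,0.37,0,0,-0.015,0,0,0,0.37]'
python3 -m inch '[0,0,0.1,0,0,0,0.37,0,0,0.3,0,0,0,0.37,0,0,0.5,0,0,0,0.37,0,0,0.7,0,0,0,0.37,0,0,0.9,0,0,0,0.37,0,0,1,0,0,0,0.37,0,0,1,0,0,0,0.37,0,0,1,0,0,0,0.37]'
) | grep -E 'pos|wid|grip|wrist'
python3 - <<'E'
from h import *
snap('side','s4.png',(130,230,430,480),2.4)
E
```

```text
position: [0.5301, 0.2494, 0.0406]
wrist_force: [-0.9, 0.5, 1.0]
width: 0.0538
grip_force: 0.0
position: [0.5302, 0.2495, 0.1207]
wrist_force: [-0.5, 0.1, 0.2]
width: 0.0537
grip_force: 0.0
```

View pics/s4.png

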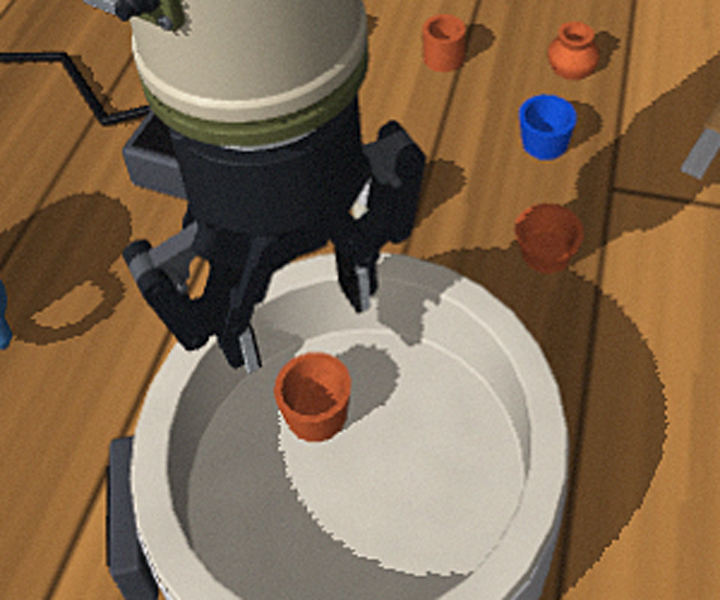

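```bash
cat >> h.py <<'E'
def reds(im):
    hsv=cv2.cvtColor(im,cv2.COLOR_BGR2HSV)
    m=(((hsv[...,0]<11)|(hsv[...,0]>172))&(hsv[...,1]>140)&(hsv[...,2]>50)).astype(np.uint8)
    n,l,st,ce=cv2.connectedComponentsWithStats(m)
    return [(st[i,4],*ce[i].round(1)) for i in range(1,n) if st[i,4]>80 and 180<st[i,1]<420]
E
(
python3 -m inch '[0,-0.4,0,0,0,0,0.37,0,-0.825,0,0,0,0,0.37,0,-0.825,0,0,0,0,0.37,0,-0.825,0,0,0,0,0.37,0,-0.825,0,0,0,0,0.37,0,-0.825,0,0,0,0,0.37,0,-0.825,0,0,0,0,0.37,0,-0.825,0,0,0,0,0.37]'
python3 -m inch '[0,-0.4,0,0,0,0,0.37,0,-0.825,0,0,0,0,0.37,0,-0.825,0,0,0,0,0.37,0,-0.825,0,0,0,0,0.37,0,-0.825,0,0,0,0,0.37,0,-0.825,0,0,0,0,0.37,0,-0.825,0,0,0,0,0.37,0,-0.825,0,0,0,0,0.37]'
python3 -m inch '[0,-0.4,0,0,0,0,0.37,0,-0.825,0,0,0,0,0.37,0,-0.825,0,0,0,0,0.37,0,-0.825,0,0,0,0,0.37,0,-0.825,0,0,0,0,0.37,0,-0.825,0,0,0,0,0.37,0,-0.825,0,0,0,0,0.37,0,-0.825,0,0,0,0,0.37]'
python3 -m inch '[0,-0.4,0,0,0,0,0.37,-0.03,-0.825,0,0,0,0,0.37,-0.03,-0.825,0,0,0,0,0.37,-0.03,-0.825,0,0,0,0,0.37,-0.03,-0.825,0,0,0,0,0.37,-0.03,-0.825,0,0,0,0,0.37,-0.03,-0.825,0,0,0,0,0.37,-0.03,-0.825,0,0,0,0,0.37]'
python3 -m inch '[0,-0.4,0,0,0,0,0.37,0,-0.825,-0.1,0,0,0,0.37,0,-0.825,-0.2,0,0,0,0.37,0,-0.825,-0.35,0,0,0,0.37,0,-0.825,-0.5,0,0,0,0.37,0,-0.825,-0.65,0,0,0,0.37,0,-0.825,-0.65,0,0,0,0.37,0,-0.825,-0.65,0,0,0,0.37]'
) | tail -5
python3 - <<'E'
from h import *
print(reds(cv2.imread('pics/raw_s0.png'))); snap('side','s5.png'); print(reds(cv2.imread('pics/raw_s5.png')))
E
```

```text
position: [0.527, -0.0794, 0.0674]
tcp_rot: [[-0.712, 0.702, -0.002], [0.702, 0.712, 0.0], [0.002, -0.002, -1.0]]
wrist_force: [-0.3, -0.3, 0.6]
width: 0.0534
grip_force: 0.0
[(np.int32(368), np.float64(314.6), np.float64(247.4)), (np.int32(390), np.float64(368.8), np.float64(251.1)), (np.int32(499), np.float64(307.8), np.float64(278.4)), (np.int32(632), np.float64(358.3), np.float64(328.2))]
[(np.int32(374), np.float64(314.5), np.float64(247.5)), (np.int32(393), np.float64(368.8), np.float64(251.0)), (np.int32(634), np.float64(358.1), np.float64(328.2)), (np.int32(911), np.float64(260.3), np.float64(394.4))]
```

```bash
(
python3 -m inch '[0.01,-0.02,-0.2,0,0,0,0.37,0.01,-0.02,-0.4,0,0,0,0.37,0.01,-0.02,-0.6,0,0,0,0.37,0.01,-0.02,-0.77,0,0,0,0.37,0.01,-0.02,-0.77,0,0,0,0.45,0.01,-0.02,-0.77,0,0,0,0.55,0.01,-0.02,-0.77,0,0,0,0.65,0.01,-0.02,-0.77,0,0,0,0.72]' 25
python3 -m inch '[0,0,0,0,0,0,0.72,0,0,0,0,0,0,0.72,0,0,0.1,0,0,0,0.72,0,0,0.25,0,0,0,0.72,0,0,0.45,0,0,0,0.72,0,0,0.7,0,0,0,0.72,0,0,0.9,0,0,0,0.72,0,0,1,0,0,0,0.72]'
python3 -m inch '[0,0,0.2,0,0,0,0.72,-0.05,0.2,0.4,0,0,0,0.72,-0.1,0.45,0.5,0,0,0,0.72,-0.15,0.7,0.5,0,0,0,0.72,-0.15,0.98,0.5,0,0,0,0.72,-0.15,0.98,0.5,0,0,0,0.72,-0.15,0.98,0.5,0,0,0,0.72,-0.15,0.98,0.5,0,0,0,0.72]'
python3 -m inch '[-0.03,0.2,0,0,0,0,0.72,-0.06,0.4,0,0,0,0,0.72,-0.1,0.6,0,0,0,0,0.72,-0.13,0.8,0,0,0,0,0.72,-0.15,0.98,0,0,0,0,0.72,-0.15,0.98,0,0,0,0,0.72,-0.15,0.98,0,0,0,0,0.72,-0.15,0.98,0,0,0,0,0.72]'
python3 -m inch '[-0.03,0.2,0,0,0,0,0.72,-0.06,0.4,0,0,0,0,0.72,-0.1,0.6,0,0,0,0,0.72,-0.13,0.8,0,0,0,0,0.72,-0.15,0.98,0,0,0,0,0.72,-0.15,0.98,0,0,0,0,0.72,-0.15,0.98,0,0,0,0,0.72,-0.15,0.98,0,0,0,0,0.72]'
python3 -m inch '[-0.03,0.2,0,0,0,0,0.72,-0.06,0.4,0,0,0,0,0.72,-0.1,0.6,0,0,0,0,0.72,-0.13,0.8,0,0,0,0,0.72,-0.15,0.98,0,0,0,0,0.72,-0.15,0.98,0,0,0,0,0.72,-0.15,0.98,0,0,0,0,0.72,-0.15,0.98,0,0,0,0,0.72]'
python3 -m inch '[-0.03,0.2,0,0,0,0,0.72,-0.06,0.4,0,0,0,0,0.72,-0.1,0.6,0,0,0,0,0.72,-0.13,0.8,0,0,0,0,0.72,-0.15,0.98,0,0,0,0,0.72,-0.15,0.98,0,0,0,0,0.72,-0.15,0.98,0,0,0,0,0.72,-0.15,0.98,0,0,0,0,0.72]'
) | grep -E 'pos|wid|grip|wrist'
python3 - <<'E'
from h import *
snap('side','s6.png'); print(reds(cv2.imread('pics/raw_s6.png')))
E
```

```text
position: [0.5294, -0.0822, 0.0081]
wrist_force: [-0.3, -0.1, -0.5]
width: 0.0332
grip_force: 24.9
position: [0.5297, -0.0827, 0.0901]
wrist_force: [0.4, 0.2, -1.5]
width: 0.0327
grip_force: 25.1
position: [0.5164, -0.0044, 0.1271]
wrist_force: [0.1, -0.9, -0.7]
width: 0.0332
grip_force: 25.1
position: [0.5047, 0.0727, 0.1269]
wrist_force: [-0.2, 0.2, -0.9]
width: 0.033
grip_force: 25.1
position: [0.4929, 0.151, 0.1269]
wrist_force: [0.0, -0.7, -0.8]
width: 0.0332
grip_force: 25.1
position: [0.481, 0.2298, 0.1269]
wrist_force: [0.6, -0.3, -1.6]
width: 0.033
grip_force: 25.1
position: [0.4691, 0.3082, 0.1268]
wrist_force: [0.1, -0.8, -1.9]
width: 0.033
grip_force: 25.2
[(np.int32(388), np.float64(368.8), np.float64(251.1)), (np.int32(636), np.float64(358.2), np.float64(328.2)), (np.int32(889), np.float64(295.3), np.float64(419.6))]
```

```bash
(
python3 -m inch '[-0.01,0.02,-0.1,0,0,0,0.72,-0.01,0.03,-0.2,0,0,0,0.72,-0.01,0.03,-0.3,0,0,0,0.72,-0.01,0.03,-0.4,0,0,0,0.72,-0.01,0.03,-0.5,0,0,0,0.72,-0.01,0.03,-0.55,0,0,0,0.72,-0.01,0.03,-0.55,0,0,0,0.72,-0.01,0.03,-0.55,0,0,0,0.72]'
python3 -m inch '[0,0,-0.1,0,0,0,0.72,0,0,-0.2,0,0,0,0.72,0,0,-0.3,0,0,0,0.72,0,0,-0.4,0,0,0,0.72,0,0,-0.45,0,0,0,0.72,0,0,-0.48,0,0,0,0.72,0,0,-0.5,0,0,0,0.72,0,0,-0.5,0,0,0,0.72]'
) | grep -E 'pos|wid|grip|wrist'
```

```text
position: [0.4676, 0.312, 0.0826]
wrist_force: [-0.4, 0.5, -1.6]
width: 0.033
grip_force: 25.2
position: [0.4677, 0.3121, 0.043]
wrist_force: [0.2, -0.4, -0.8]
width: 0.0332
grip_force: 25.2
```

```bash
(
python3 -m inch '[0,0,-0.01,0,0,0,0.72,0,0,-0.01,0,0,0,0.72,0,0,-0.01,0,0,0,0.68,0,0,-0.01,0,0,0,0.6,0,0,-0.01,0,0,0,0.5,0,0,-0.01,0,0,0,0.45,0,0,-0.01,0,0,0,0.45,0,0,-0.01,0,0,0,0.45]'
python3 -m inch '[0,0,0.1,0,0,0,0.45,0,0,0.3,0,0,0,0.45,0,0,0.5,0,0,0,0.45,0,0,0.7,0,0,0,0.45,0,0,0.9,0,0,0,0.45,0,0,1,0,0,0,0.45,0,0,1,0,0,0,0.45,0,0,1,0,0,0,0.45]'
) | grep -E 'pos|wid|grip|wrist'
python3 - <<'E'
from h import *
snap('side','s7.png',(130,230,430,480),2.4)
E
```

```text
position: [0.4677, 0.3122, 0.0421]
wrist_force: [0.2, -0.9, -0.4]
width: 0.0466
grip_force: 0.0
position: [0.4677, 0.3123, 0.1222]
wrist_force: [-0.6, -0.0, -0.5]
width: 0.0468
grip_force: 0.0
```

View pics/s7.png

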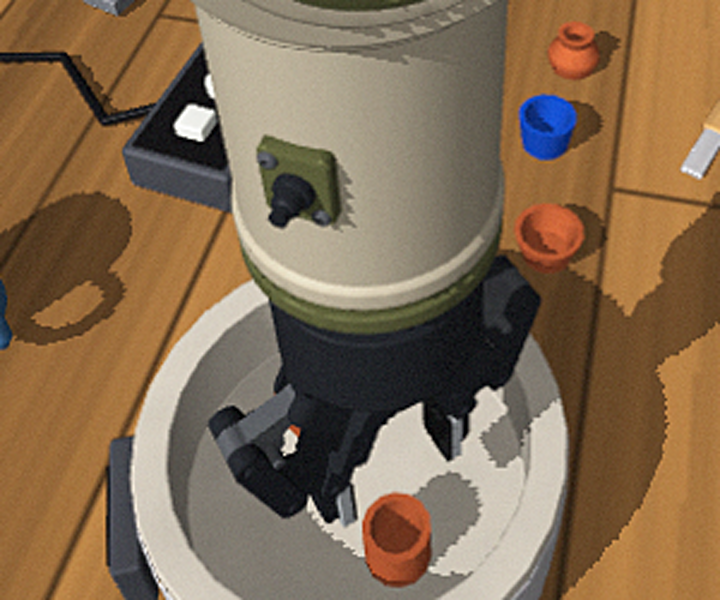

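```bash
(
python3 -m inch '[-0.1,-0.4,0,0,0,0.1,0.45,-0.195,-0.932,0,0,0,0.2,0.45,-0.195,-0.932,0,0,0,0.3,0.25,-0.195,-0.932,0,0,0,0.4,0.25,-0.195,-0.932,0,0,0,0.5,0.25,-0.195,-0.932,0,0,0,0.6,0.25,-0.195,-0.932,0,0,0,0.7,0.25,-0.195,-0.932,0,0,0,0.75,0.25]'
python3 -m inch '[-0.1,-0.4,0,0,0,0.1,0.25,-0.195,-0.932,0,0,0,0.2,0.25,-0.195,-0.932,0,0,0,0.3,0.25,-0.195,-0.932,0,0,0,0.4,0.25,-0.195,-0.932,0,0,0,0.5,0.25,-0.195,-0.932,0,0,0,0.6,0.25,-0.195,-0.932,0,0,0,0.7,0.25,-0.195,-0.932,0,0,0,0.75,0.25]'
python3 -m inch '[-0.1,-0.4,0,0,0,0,0.25,-0.195,-0.932,-0.1,0,0,0,0.25,-0.195,-0.932,-0.3,0,0,0,0.25,-0.195,-0.932,-0.5,0,0,0,0.25,-0.195,-0.932,-0.7,0,0,0,0.25,-0.195,-0.932,-0.75,0,0,0,0.25,-0.195,-0.932,-0.75,0,0,0,0.25,-0.195,-0.932,-0.75,0,0,0,0.25]'
) | tail -5
python3 - <<'E'
from h import *
snap('side','s8.png'); print(reds(cv2.imread('pics/raw_s8.png')))
E
```

```text
position: [0.4206, 0.0885, 0.062]
tcp_rot: [[-0.703, -0.711, -0.001], [-0.711, 0.703, -0.001], [0.001, 0.0, -1.0]]
wrist_force: [0.6, 0.5, 0.5]
width: 0.0642
grip_force: 0.0
[(np.int32(619), np.float64(357.7), np.float64(328.4)), (np.int32(907), np.float64(260.2), np.float64(394.4))]
```

```bash
(
python3 -m inch '[0,0,-0.2,0,0,0,0.25,0,0,-0.4,0,0,0,0.25,0,0,-0.6,0,0,0,0.25,0,0,-0.72,0,0,0,0.25,0,0,-0.72,0,0,0,0.35,0,0,-0.72,0,0,0,0.45,0,0,-0.72,0,0,0,0.55,0,0,-0.72,0,0,0,0.6]' 25
python3 -m inch '[0,0,0,0,0,0,0.6,0,0,0,0,0,0,0.6,0,0,0.1,0,0,0,0.6,0,0,0.25,0,0,0,0.6,0,0,0.45,0,0,0,0.6,0,0,0.7,0,0,0,0.6,0,0,0.9,0,0,0,0.6,0,0,1,0,0,0,0.6]'
python3 -m inch '[0,0,0.2,0,0,0,0.6,0.05,0.1,0.4,0,0,0,0.6,0.1,0.25,0.5,0,0,0,0.6,0.15,0.4,0.5,0,0,0,0.6,0.2,0.6,0.5,0,0,0,0.6,0.2,0.66,0.5,0,0,0,0.6,0.2,0.66,0.5,0,0,0,0.6,0.2,0.66,0.5,0,0,0,0.6]'
) | grep -E 'pos|wid|grip|wrist'
python3 - <<'E'
from h import *
snap('side','s9.png',(200,180,440,360),3); print(reds(cv2.imread('pics/raw_s9.png')))
E
```

```text
position: [0.4215, 0.0887, 0.0054]
wrist_force: [-1.0, -1.1, 2.9]
width: 0.0431
grip_force: 25.6
position: [0.4219, 0.0887, 0.0869]
wrist_force: [0.1, 0.4, -1.0]
width: 0.0431
grip_force: 25.8
position: [0.4362, 0.1409, 0.1236]
wrist_force: [-0.2, -0.4, -0.9]
width: 0.0433
grip_force: 25.8
[(np.int32(580), np.float64(342.1), np.float64(304.8)), (np.int32(906), np.float64(260.4), np.float64(394.4))]
```

View pics/s9.png

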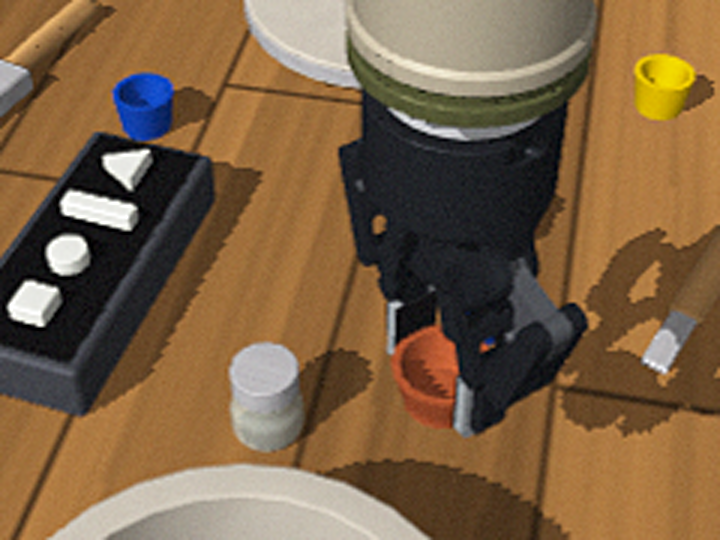

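```bash
(
python3 -m inch '[0.05,0.2,0,0,0,0,0.6,0.1,0.4,0,0,0,0,0.6,0.2,0.675,0,0,0,0,0.6,0.2,0.675,0,0,0,0,0.6,0.2,0.675,0,0,0,0,0.6,0.2,0.675,0,0,0,0,0.6,0.2,0.675,0,0,0,0,0.6,0.2,0.675,0,0,0,0,0.6]'
python3 -m inch '[0.05,0.2,0,0,0,0,0.6,0.1,0.4,0,0,0,0,0.6,0.2,0.675,0,0,0,0,0.6,0.2,0.675,0,0,0,0,0.6,0.2,0.675,0,0,0,0,0.6,0.2,0.675,0,0,0,0,0.6,0.2,0.675,0,0,0,0,0.6,0.2,0.675,0,0,0,0,0.6]'
python3 -m inch '[0,0,-0.1,0,0,0,0.6,0,0,-0.2,0,0,0,0.6,0,0,-0.3,0,0,0,0.6,0,0,-0.4,0,0,0,0.6,0,0,-0.5,0,0,0,0.6,0,0,-0.55,0,0,0,0.6,0,0,-0.55,0,0,0,0.6,0,0,-0.55,0,0,0,0.6]'
python3 -m inch '[0,0,-0.1,0,0,0,0.6,0,0,-0.2,0,0,0,0.6,0,0,-0.3,0,0,0,0.6,0,0,-0.4,0,0,0,0.6,0,0,-0.43,0,0,0,0.6,0,0,-0.45,0,0,0,0.6,0,0,-0.46,0,0,0,0.6,0,0,-0.46,0,0,0,0.6]'
) | grep -E 'pos|wid|grip|wrist'
```

```text
position: [0.4528, 0.1946, 0.1244]
wrist_force: [0.3, -0.8, -1.2]
width: 0.043
grip_force: 25.8
position: [0.4689, 0.2482, 0.1246]
wrist_force: [-0.8, -0.1, -1.2]
width: 0.0431
grip_force: 25.8
position: [0.4688, 0.2492, 0.0802]
wrist_force: [-0.1, 0.8, -0.1]
width: 0.0429
grip_force: 25.8
position: [0.4689, 0.2493, 0.0437]
wrist_force: [-0.0, 0.6, -0.8]
width: 0.043
grip_force: 25.8
```

```bash
(
python3 -m inch '[0,0,-0.015,0,0,0,0.6,0,0,-0.035,0,0,0,0.6,0,0,-0.035,0,0,0,0.57,0,0,-0.035,0,0,0,0.5,0,0,-0.035,0,0,0,0.42,0,0,-0.035,0,0,0,0.34,0,0,-0.035,0,0,0,0.34,0,0,-0.035,0,0,0,0.34]'
python3 -m inch '[0,0,0.1,0,0,0,0.34,0,0,0.3,0,0,0,0.34,0,0,0.5,0,0,0,0.34,0,0,0.7,0,0,0,0.34,0,0,0.9,0,0,0,0.34,0,0,1,0,0,0,0.34,0,0,1,0,0,0,0.34,0,0,1,0,0,0,0.34]'
) | grep -E 'pos|wid|grip|wrist'
```

```text
position: [0.469, 0.2494, 0.041]
wrist_force: [-0.2, -0.5, 0.3]
width: 0.0564
grip_force: 0.0
position: [0.469, 0.2494, 0.1211]
wrist_force: [-0.0, 0.2, -0.5]
width: 0.0567
grip_force: 0.0
```

```bash
(
python3 -m inch '[-0.05,-0.4,0,0,0,0,0.34,-0.105,-0.859,0,0,0,0,0.34,-0.105,-0.859,0,0,0,0,0.34,-0.105,-0.859,0,0,0,0,0.34,-0.105,-0.859,0,0,0,0,0.34,-0.105,-0.859,0,0,0,0,0.34,-0.105,-0.859,0,0,0,0,0.34,-0.105,-0.859,0,0,0,0,0.34]'
python3 -m inch '[-0.05,-0.4,0,0,0,0,0.34,-0.105,-0.859,0,0,0,0,0.34,-0.105,-0.859,0,0,0,0,0.34,-0.105,-0.859,0,0,0,0,0.34,-0.105,-0.859,0,0,0,0,0.34,-0.105,-0.859,0,0,0,0,0.34,-0.105,-0.859,0,0,0,0,0.34,-0.105,-0.859,0,0,0,0,0.34]'
python3 -m inch '[-0.05,-0.4,0,0,0,0,0.34,-0.105,-0.859,0,0,0,0,0.34,-0.105,-0.859,0,0,0,0,0.34,-0.105,-0.859,0,0,0,0,0.34,-0.105,-0.859,0,0,0,0,0.34,-0.105,-0.859,0,0,0,0,0.34,-0.105,-0.859,0,0,0,0,0.34,-0.105,-0.859,0,0,0,0,0.34]'
python3 -m inch '[-0.05,-0.4,0,0,0,0,0.34,-0.105,-0.859,0,0,0,0,0.34,-0.105,-0.859,0,0,0,0,0.34,-0.105,-0.859,0,0,0,0,0.34,-0.105,-0.859,0,0,0,0,0.34,-0.105,-0.859,0,0,0,0,0.34,-0.105,-0.859,0,0,0,0,0.34,-0.105,-0.859,0,0,0,0,0.34]'
python3 -m inch '[-0.05,-0.4,0,0,0,0,0.34,-0.105,-0.859,0,0,0,0,0.34,-0.105,-0.859,-0.2,0,0,0,0.34,-0.105,-0.859,-0.4,0,0,0,0.34,-0.105,-0.859,-0.6,0,0,0,0.34,-0.105,-0.859,-0.6,0,0,0,0.34,-0.105,-0.859,-0.6,0,0,0,0.34,-0.105,-0.859,-0.6,0,0,0,0.34]'
) | tail -5
python3 - <<'E'
from h import *
snap('side','s10.png'); print(reds(cv2.imread('pics/raw_s10.png')))
a=cv2.imread('pics/raw_s10.png')
a=np.hstack([cv2.resize(a[325:480,170:390],None,fx=1.8,fy=1.8),cv2.resize(a[200:355,280:500],None,fx=1.8,fy=1.8)]);cv2.imwrite('pics/s10.png',a)
E
```

```text
position: [0.4273, -0.0941, 0.0736]
tcp_rot: [[-0.703, -0.711, 0.0], [-0.711, 0.703, -0.0], [-0.0, -0.0, -1.0]]
wrist_force: [0.4, -0.1, 0.2]
width: 0.0563
grip_force: 0.0
[(np.int32(394), np.float64(368.8), np.float64(251.0)), (np.int32(907), np.float64(260.3), np.float64(394.4)), (np.int32(970), np.float64(305.6), np.float64(404.6))]
```

View pics/s10.png

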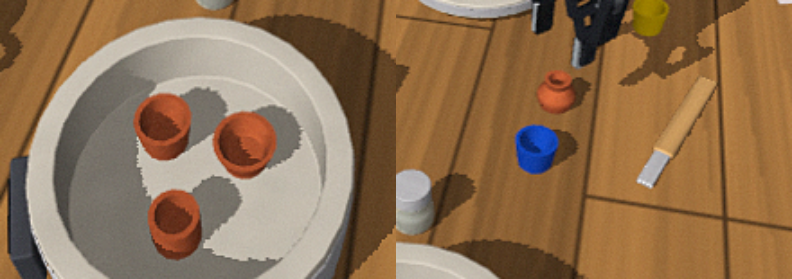

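```bash
(
python3 -m inch '[0,0,-0.2,0,0,0,0.34,0,0,-0.4,0,0,0,0.34,0,0,-0.6,0,0,0,0.34,0,0,-0.8,0,0,0,0.34,0,0,-0.88,0,0,0,0.34,0,0,-0.88,0,0,0,0.45,0,0,-0.88,0,0,0,0.55,0,0,-0.88,0,0,0,0.62]' 25
python3 -m inch '[0,0,0,0,0,0,0.62,0,0,0,0,0,0,0.62,0,0,0.1,0,0,0,0.62,0,0,0.25,0,0,0,0.62,0,0,0.45,0,0,0,0.62,0,0,0.7,0,0,0,0.62,0,0,0.9,0,0,0,0.62,0,0,1,0,0,0,0.62]'
) | grep -E 'pos|wid|grip|wrist'
python3 - <<'E'
from h import *
snap('side','s11.png'); print(reds(cv2.imread('pics/raw_s11.png')))
E
```

```text
position: [0.4276, -0.0944, 0.0035]
wrist_force: [0.2, -0.8, -1.1]
width: 0.0396
grip_force: 25.3
position: [0.428, -0.0946, 0.085]
wrist_force: [1.3, -0.4, -1.5]
width: 0.0402
grip_force: 25.5
[(np.int32(315), np.float64(368.9), np.float64(217.1)), (np.int32(905), np.float64(260.4), np.float64(394.4)), (np.int32(968), np.float64(305.6), np.float64(404.5))]
```

```bash
(
python3 -m inch '[0,0,0.2,0,0,0,0.62,0.05,0.2,0.4,0,0,0,0.62,0.1,0.45,0.5,0,0,0,0.62,0.15,0.6,0.5,0,0,0,0.62,0.215,0.844,0.5,0,0,0,0.62,0.215,0.844,0.5,0,0,0,0.62,0.215,0.844,0.5,0,0,0,0.62,0.215,0.844,0.5,0,0,0,0.62]'
python3 -m inch '[0.05,0.2,0,0,0,0,0.62,0.1,0.4,0,0,0,0,0.62,0.15,0.65,0,0,0,0,0.62,0.215,0.844,0,0,0,0,0.62,0.215,0.844,0,0,0,0,0.62,0.215,0.844,0,0,0,0,0.62,0.215,0.844,0,0,0,0,0.62,0.215,0.844,0,0,0,0,0.62]'
python3 -m inch '[0.05,0.2,0,0,0,0,0.62,0.1,0.4,0,0,0,0,0.62,0.15,0.65,0,0,0,0,0.62,0.215,0.844,0,0,0,0,0.62,0.215,0.844,0,0,0,0,0.62,0.215,0.844,0,0,0,0,0.62,0.215,0.844,0,0,0,0,0.62,0.215,0.844,0,0,0,0,0.62]'
python3 -m inch '[0.05,0.2,0,0,0,0,0.62,0.1,0.4,0,0,0,0,0.62,0.15,0.65,0,0,0,0,0.62,0.215,0.844,0,0,0,0,0.62,0.215,0.844,0,0,0,0,0.62,0.215,0.844,0,0,0,0,0.62,0.215,0.844,0,0,0,0,0.62,0.215,0.844,0,0,0,0,0.62]'
python3 -m inch '[0.05,0.2,0,0,0,0,0.62,0.1,0.4,0,0,0,0,0.62,0.15,0.65,0,0,0,0,0.62,0.215,0.844,0,0,0,0,0.62,0.215,0.844,0,0,0,0,0.62,0.215,0.844,0,0,0,0,0.62,0.215,0.844,0,0,0,0,0.62,0.215,0.844,0,0,0,0,0.62]'
python3 -m inch '[0.05,0.2,0,0,0,0,0.62,0.1,0.4,0,0,0,0,0.62,0.15,0.65,0,0,0,0,0.62,0.215,0.844,0,0,0,0,0.62,0.215,0.844,0,0,0,0,0.62,0.215,0.844,0,0,0,0,0.62,0.215,0.844,0,0,0,0,0.62,0.215,0.844,0,0,0,0,0.62]'
python3 -m inch '[0,0,-0.1,0,0,0,0.62,0,0,-0.2,0,0,0,0.62,0,0,-0.3,0,0,0,0.62,0,0,-0.4,0,0,0,0.62,0,0,-0.5,0,0,0,0.62,0,0,-0.5,0,0,0,0.62,0,0,-0.5,0,0,0,0.62,0,0,-0.5,0,0,0,0.62]'
) | grep -E 'pos|wid|wrist' |tail -6
```

```text
position: [0.5303, 0.3091, 0.1225]
wrist_force: [-0.0, -0.3, -0.2]
width: 0.0396
position: [0.5302, 0.3109, 0.0826]
wrist_force: [0.0, -0.2, -1.0]
width: 0.0398
```

```bash
(
python3 -m inch '[0,0,-0.1,0,0,0,0.62,0,0,-0.2,0,0,0,0.62,0,0,-0.3,0,0,0,0.62,0,0,-0.4,0,0,0,0.62,0,0,-0.48,0,0,0,0.62,0,0,-0.52,0,0,0,0.62,0,0,-0.54,0,0,0,0.62,0,0,-0.54,0,0,0,0.62]'
python3 -m inch '[0,0,0,0,0,0,0.62,0,0,0,0,0,0,0.6,0,0,0,0,0,0,0.55,0,0,0,0,0,0,0.48,0,0,0,0,0,0,0.4,0,0,0,0,0,0,0.38,0,0,0,0,0,0,0.38,0,0,0,0,0,0,0.38]'
python3 -m inch '[0,0,0.1,0,0,0,0.38,0,0,0.3,0,0,0,0.38,0,0,0.5,0,0,0,0.38,0,0,0.7,0,0,0,0.38,0,0,0.9,0,0,0,0.38,0,0,1,0,0,0,0.38,0,0,1,0,0,0,0.38,0,0,1,0,0,0,0.38]'
) | grep -E 'pos|wid|wrist|t:'
```

```text
t: 41.98
position: [0.5326, 0.3126, 0.0421]
tcp_rot: [[-0.703, -0.711, 0.006], [-0.711, 0.703, 0.004], [-0.007, -0.001, -1.0]]
wrist_force: [-0.2, -1.8, 2.7]
width: 0.0398
t: 42.65
position: [0.5296, 0.3106, 0.0386]
tcp_rot: [[-0.704, -0.711, -0.001], [-0.711, 0.704, -0.001], [0.001, 0.0, -1.0]]
wrist_force: [-0.2, 0.3, 0.4]
width: 0.0532
t: 43.32
position: [0.5301, 0.3109, 0.1195]
tcp_rot: [[-0.704, -0.711, 0.001], [-0.711, 0.704, 0.0], [-0.001, -0.0, -1.0]]
wrist_force: [-0.1, -0.5, -1.2]
width: 0.0528
```

```bash
(
python3 -m inch '[0,-0.4,0,0,0,0,0.38,0.03,-0.968,0,0,0,0,0.38,0.03,-0.968,0,0,0,0,0.38,0.03,-0.968,0,0,0,0,0.38,0.03,-0.968,0,0,0,0,0.38,0.03,-0.968,0,0,0,0,0.38,0.03,-0.968,0,0,0,0,0.38,0.03,-0.968,0,0,0,0,0.38]'
python3 -m inch '[0,-0.4,0,0,0,0,0.38,0.03,-0.968,0,0,0,0,0.38,0.03,-0.968,0,0,0,0,0.38,0.03,-0.968,0,0,0,0,0.38,0.03,-0.968,0,0,0,0,0.38,0.03,-0.968,0,0,0,0,0.38,0.03,-0.968,0,0,0,0,0.38,0.03,-0.968,0,0,0,0,0.38]'
python3 -m inch '[0,-0.4,0,0,0,0,0.38,0.03,-0.968,0,0,0,0,0.38,0.03,-0.968,0,0,0,0,0.38,0.03,-0.968,0,0,0,0,0.38,0.03,-0.968,0,0,0,0,0.38,0.03,-0.968,0,0,0,0,0.38,0.03,-0.968,0,0,0,0,0.38,0.03,-0.968,0,0,0,0,0.38]'
python3 -m inch '[0,-0.4,0,0,0,0,0.38,0.03,-0.968,0,0,0,0,0.38,0.03,-0.968,0,0,0,0,0.38,0.03,-0.968,0,0,0,0,0.38,0.03,-0.968,0,0,0,0,0.38,0.03,-0.968,0,0,0,0,0.38,0.03,-0.968,0,0,0,0,0.38,0.03,-0.968,0,0,0,0,0.38]'
) | tail -5
python3 - <<'E'
from h import *
snap('side','s12.png'); snap('top','t12.png')
a=cv2.imread('pics/raw_s12.png'); b=cv2.imread('pics/raw_t12.png')
A=cv2.resize(a[325:480,170:390],(440,310));B=cv2.resize(b[195:325,90:235],(346,310));cv2.imwrite('pics/c12.png',np.hstack([A,B]))
print(fitcirc(b,'top',(.551,-.309),[(.104,.028)],.002,20))
E
```

```text
position: [0.5397, 0.0025, 0.1192]
tcp_rot: [[-0.702, -0.712, -0.0], [-0.712, 0.702, 0.0], [-0.0, 0.0, -1.0]]
wrist_force: [0.2, 0.2, -0.2]
width: 0.053
grip_force: 0.0
[118.05716705   0.551       -0.309     ]
```

View pics/c12.png

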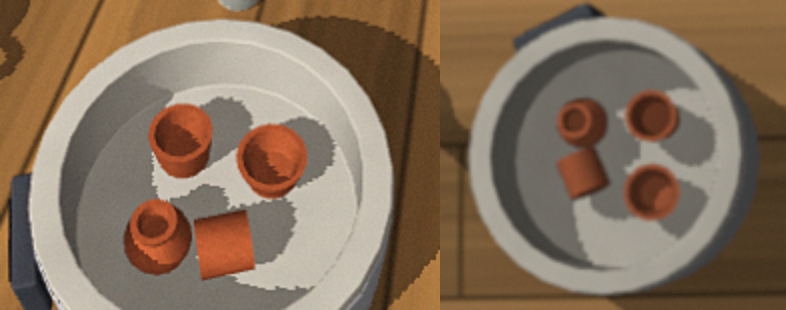

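The picture shows the cup, bowl and vase standing, but the beaker has tipped over beside the vase, at about top pixel (150,266). I need a close crop to see which end is its mouth.

```bash
python3 - <<'E'
from h import *
a=cv2.imread('pics/raw_s12.png').astype(np.float32); b=cv2.imread('pics/raw_t12.png').astype(np.float32)
a=np.mean([a]+[env.read_camera('side').astype(np.float32) for _ in range(2)],0); b=np.mean([b]+[env.read_camera('top').astype(np.float32) for _ in range(2)],0)
A=cv2.resize(a[420:470,226:301],(450,300),interpolation=2);B=cv2.resize(b[230:282,130:180],(335,300),interpolation=2)
o=np.clip(np.hstack([A,B])*1.3,0,255).astype(np.uint8);cv2.imwrite('pics/c13.png',o)
for p in [(149.9,266.3)]: print(pix2w('top',*p,.052))
print(pix2w('top',90+(575-440)/2.386,195+121/2.386,.069),'vase lip')
E
```

```text
[0.48794456 0.30750733 0.052     ]
[0.5262918  0.30890824 0.069     ] vase lip
```

View pics/c13.png

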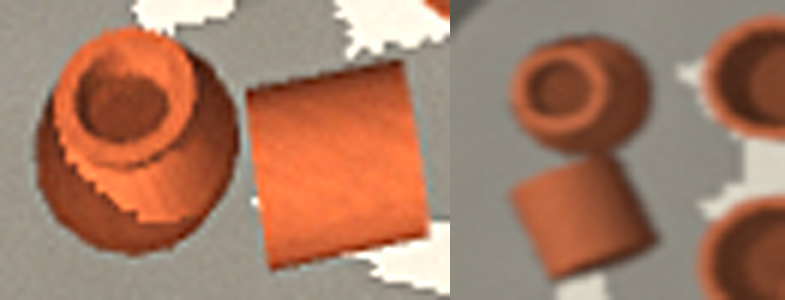

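```bash
python3 - <<'E'
from h import *
b=np.mean([env.read_camera('top').astype(np.float32) for _ in range(6)],0)
a=np.mean([env.read_camera('side').astype(np.float32) for _ in range(6)],0)
np.save('b.npy',b);np.save('a.npy',a)
for p in [(139.3,257.9),(152.4,253.4),(160.9,265.8),(145.2,271.8)]: print(pix2w('top',*p,.052)[:2].round(4))
S=lambda p:(226+p[0]/6,420+p[1]/6)
print('side')
for p in [(247,90),(403,62),(428,232),(270,268)]: print(pix2w('side',*S(p),.052)[:2].round(4))
print('top R'); print(b[250:276,136:166,2].astype(int))
print('side R'); print(a[428:468:1,262:302,2].astype(int))
E
```

```text
[0.5046 0.3284]
[0.5127 0.3027]
[0.4885 0.286 ]
[0.4775 0.3167]
side
[0.5067 0.2968]
[0.4769 0.2844]
[0.4637 0.3163]
[0.4922 0.3294]
top R
[[110 109 108 109 127 142 142 135 131 122 124 133 143 146 140 116  87  78
   80  80  78  75  73  85 104 111 112 111 111 110]
 [110 110 110 109 118 131 140 144 148 147 145 145 143 136 116  93  81  79
   81  80  77  74  77  95 110 112 112 111 111 110]
 [110 109 110 108 106 113 119 124 133 135 131 126 114  98  87  81  80  81
   79  79  75  75  86 103 112 112 111 111 111 110]
 [111 110 110 109 108 109 109 107 108 105 102  94  86  80  79  79  81  81
   80  76  75  85 100 111 113 111 111 111 110 110]
 [110 110 110 110 109 111 108 103  99  94  91  85  81  79  79  80  81  80
   78  76  83 101 111 112 111 112 111 111 110 110]
 [110 111 110 110 111 111 109 104 101  94  89  85  81  79  79  78  77  77
   77  87  97 110 113 113 112 112 111 111 110 110]
 [110 110 111 111 111 111 110 109 108 100  93  87  85  84  81  78  75  74
   80  98 109 112 112 112 111 111 112 111 110 110]
 [111 110 110 111 111 111 111 111 111 110 107 102 100  98  94  87  81  73
   75  92 10
[... 1788 characters left out ...]

 [112 111 112 112 110 112 124 135 142 144 147 148 144 140 137 132 127 121
  110  98  87  75  67  68  77  96 108 110 110 109]
 [112 112 112 112 111 111 115 128 140 145 146 147 145 144 140 132 121 111
   95  80  69  63  68  81  98 107 110 110 109 109]
 [112 112 113 112 112 110 109 120 138 144 148 148 145 141 129 117  99  83
   69  61  65  75  86 100 108 110 109 109 110 110]
 [112 113 112 113 112 111 111 116 133 143 148 145 132 117  97  84  69  65
   69  75  87  98 106 108 110 109 110 109 109 110]]
side R
[[123 121 120 ... 121 122 123]
 [125 124 122 ... 122 122 123]
 [126 123 122 ... 119 123 123]
 ...
 [119 120 121 ... 198 199 201]
 [119 119 120 ... 198 199 199]
 [121 120 120 ... 204 202 203]]
```

```bash
(
python3 -m inch '[-0.08,0.4,0,0,0,-0.1,0.38,-0.163,0.947,0,0,0,-0.2,0.38,-0.163,0.947,0,0,0,-0.3,0.38,-0.163,0.947,0,0,0,-0.3,0.38,-0.163,0.947,0,0,0,-0.3,0.38,-0.163,0.947,0,0,0,-0.3,0.38,-0.163,0.947,0,0,0,-0.3,0.38,-0.163,0.947,0,0,0,-0.3,0.38]'
python3 -m inch '[-0.08,0.4,0,0,0,0,0.38,-0.163,0.947,0,0,0,0,0.38,-0.163,0.947,0,0,0,0,0.38,-0.163,0.947,0,0,0,0,0.38,-0.163,0.947,0,0,0,0,0.38,-0.163,0.947,0,0,0,0,0.38,-0.163,0.947,0,0,0,0,0.38,-0.163,0.947,0,0,0,0,0.38]'
python3 -m inch '[-0.08,0.4,0,0,0,0,0.38,-0.163,0.947,0,0,0,0,0.38,-0.163,0.947,0,0,0,0,0.38,-0.163,0.947,0,0,0,0,0.38,-0.163,0.947,0,0,0,0,0.38,-0.163,0.947,0,0,0,0,0.38,-0.163,0.947,0,0,0,0,0.38,-0.163,0.947,0,0,0,0,0.38]'
python3 -m inch '[-0.08,0.4,0,0,0,0,0.38,-0.163,0.947,0,0,0,0,0.38,-0.163,0.947,0,0,0,0,0.38,-0.163,0.947,0,0,0,0,0.38,-0.163,0.947,0,0,0,0,0.38,-0.163,0.947,0,0,0,0,0.38,-0.163,0.947,0,0,0,0,0.38,-0.163,0.947,0,0,0,0,0.38]'
python3 -m inch '[0,0,-0.1,0,0,0,0.38,0,0,-0.2,0,0,0,0.38,0,0,-0.3,0,0,0,0.38,0,0,-0.4,0,0,0,0.38,0,0,-0.45,0,0,0,0.38,0,0,-0.45,0,0,0,0.38,0,0,-0.45,0,0,0,0.38,0,0,-0.45,0,0,0,0.38]'
) | tail -5
```

```text
position: [0.4877, 0.3042, 0.0835]
tcp_rot: [[-0.889, -0.458, 0.0], [-0.458, 0.889, 0.0], [-0.0, -0.0, -1.0]]
wrist_force: [-0.3, -0.7, 0.4]
width: 0.0531
grip_force: 0.0
```

Down to z 0.044 slowly, then close.

```bash
(
python3 -m inch '[0,0.01,-0.08,0,0,0,0.38,0,0.01,-0.16,0,0,0,0.38,0,0.01,-0.24,0,0,0,0.38,0,0.01,-0.32,0,0,0,0.38,0,0.01,-0.4,0,0,0,0.38,0,0.01,-0.46,0,0,0,0.38,0,0.01,-0.49,0,0,0,0.38,0,0.01,-0.49,0,0,0,0.38]'
python3 -m inch '[0,0,0,0,0,0,0.42,0,0,0,0,0,0,0.46,0,0,0,0,0,0,0.5,0,0,0,0,0,0,0.55,0,0,0,0,0,0,0.6,0,0,0,0,0,0,0.65,0,0,0,0,0,0,0.72,0,0,0,0,0,0,0.72]' 25
) | grep -E 'pos|wid|wrist|grip'
```

```text
position: [0.4871, 0.3046, 0.0432]
wrist_force: [-0.2, -0.5, -0.1]
width: 0.0532
grip_force: 0.0
position: [0.4877, 0.3051, 0.0445]
wrist_force: [-1.4, -1.3, 3.6]
width: 0.0328
grip_force: 24.7
```

```bash
(
python3 -m inch '[0,0,0.05,0,0,0,0.72,0,0,0.15,0,0,0,0.72,0,0,0.3,0,0,0,0.72,0,0,0.45,0,0,0,0.72,0,0,0.6,0,0,0,0.72,0,0,0.8,0,0,0,0.72,0,0,1,0,0,0,0.72,0,0,1,0,0,0,0.72]'
python3 -m inch '[0,-0.2,0.2,0,0,0,0.72,0,-0.4,0.4,0,0,0,0.72,0,-0.6,0.6,0,0,0,0.72,0,-0.8,0.8,0,0,0,0.72,0,-1,1,0,0,0,0.72,0,-1,1,0,0,0,0.72,0,-1,1,0,0,0,0.72,0,-1,1,0,0,0,0.72]'
python3 -m inch '[0,-0.2,0,0.05,-0.1,0,0.72,0,-0.4,0,0.1,-0.2,0,0.72,0,-0.6,0,0.15,-0.3,0,0.72,0,-0.8,0,0.2,-0.4,0,0.72,0,-1,0,0.25,-0.5,0,0.72,0,-1,0,0.3,-0.6,0,0.72,0,-1,0,0.36,-0.7,0,0.72,0,-1,0,0.412,-0.8,0,0.72]'
python3 -m inch '[0,-0.2,0,0,0,0,0.72,0,-0.4,0,0,0,0,0.72,0,-0.6,0,0,0,0,0.72,0,-0.8,0,0,0,0,0.72,0,-1,0,0,0,0,0.72,0,-1,0,0,0,0,0.72,0,-1,0,0,0,0,0.72,0,-1,0,0,0,0,0.72]'
) | grep -E 'pos|wid|wrist|grip|rot'
python3 - <<'E'
from h import *
s=env.sense();R=np.array(s['tcp_rot']);g=np.array(s['position'])-.022*R[:,2]
print(g)
for n in('top','side'):
    im=env.read_camera(n); cv2.imwrite('pics/raw_%s14.png'%n,im); u,v=w2pix(n,g).astype(int); print(n,u,v); print(im[v-18:v+19,u-18:u+19,2] if 0 else '\n'.join(' '.join('%3d'%q for q in r) for r in im[v-18:v+19,u-18:u+19,2]))
E
```

```text
position: [0.4896, 0.306, 0.1288]
tcp_rot: [[-0.889, -0.458, 0.005], [-0.458, 0.889, 0.004], [-0.007, 0.001, -1.0]]
wrist_force: [0.4, -0.1, -0.6]
width: 0.033
grip_force: 25.1
position: [0.4871, 0.2255, 0.2037]
tcp_rot: [[-0.888, -0.459, -0.0], [-0.459, 0.888, 0.0], [0.0, 0.001, -1.0]]
wrist_force: [-0.4, 0.3, -1.5]
width: 0.0333
grip_force: 25.1
position: [0.4853, 0.1585, 0.2031]
tcp_rot: [[-0.707, -0.486, 0.514], [-0.375, 0.874, 0.31], [-0.6, 0.026, -0.8]]
wrist_force: [-0.3, 1.2, -0.7]
width: 0.0331
grip_force: 25.2
position: [0.4855, 0.0782, 0.2025]
tcp_rot: [[-0.709, -0.485, 0.512], [-0.374, 0.874, 0.309], [-0.598, 0.028, -0.801]]
wrist_force: [0.2, -0.4, -1.3]
width: 0.0328
grip_force: 25.2
[0.47421423 0.07135721 0.22009967]
top 265 266
131 132 131 131 132 131 131 130 131 131 129 124 117 114 112 115 120 119 111 101  91  84  84  84  81  82  86  87  85  88  87  87  85  86  86  88  86
130 133 131 133 133 131 131 131 130 132 131 131 132 128 124 123 131 136 132 121 105  90  80  83  90  92  86  86  85  86  86  87  87  87  86  88  85
124 131 128 127 129 126 125 125 126 127 131 140 14
[... 9918 characters left out ...]
 106 180 196 173 147 146 112  41  27  31  30  15  28  28  24  28  17  31  28  21  24  54 115 135 137 137 140
205 202 211 206 179 138 116 128 106 109 183 199 174 141 137 120  55  26  27  34  23  25  25  28  18  34  34  30  25  19  58 109 139 135 134 134 144
204 200 201 182 132  94 103 128  95 135 204 186 137 114 116  58  27  40  39  30  22  28  19  17  23  25  20  29  14  39 111 141 132 133 138 140 139
127 102  90  74 100 106 115 117 113 152 188 155 138 135  73  24  33  40  34  30  22  25   9  21  22  31  32  10  33  99 146 137 131 130 138 137 145
154 140 116  94  91  94 106 106 112 149 172 116 117 123  63  21  35  26  21  30  31  26  17  22  31  41  17  34 114 155 138 132 129 129 138 142 142
```

```bash
(
python3 -m inch '[0,-0.2,0,0.02,-0.04,0,0.72,0.05,-0.4,0,0.04,-0.08,0,0.72,0.1,-0.6,0,0.06,-0.12,0,0.72,0.1,-0.8,0,0.09,-0.17,0,0.72,0.1,-1,0,0.12,-0.22,0,0.72,0.1,-1,0,0.14,-0.27,0,0.72,0.1,-1,0,0.17,-0.32,0,0.72,0.1,-1,0,0.17,-0.34,0,0.72]'
python3 -m inch '[0,-0.2,-0.1,0,0,0,0.72,0.05,-0.4,-0.3,0,0,0,0.72,0.1,-0.6,-0.5,0,0,0,0.72,0.1,-0.8,-0.7,0,0,0,0.72,0.1,-1,-0.9,0,0,0,0.72,0.1,-1,-0.95,0,0,0,0.72,0.1,-1,-0.95,0,0,0,0.72,0.1,-1,-0.95,0,0,0,0.72]'
) | grep -E 'pos|wid|wrist|grip|rot'
```

```text
position: [0.5253, 0.014, 0.2335]
tcp_rot: [[-0.58, -0.456, 0.675], [-0.257, 0.889, 0.38], [-0.773, 0.047, -0.632]]
wrist_force: [-0.5, 0.0, -1.1]
width: 0.0329
grip_force: 25.2
position: [0.5286, -0.0392, 0.18]
tcp_rot: [[-0.632, -0.426, 0.647], [-0.266, 0.904, 0.336], [-0.728, 0.04, -0.685]]
wrist_force: [0.3, -0.0, -0.8]
width: 0.0327
grip_force: 25.2
```

```bash
python3 -c "
from h import *
s=env.sense();print(np.round(s['joint_positions'],3),s['position'],s['t'])"; python3 -m inch '[0,0,-0.2,0,0,0,0.72,0,0,-0.4,0,0,0,0.72,0,0,-0.6,0,0,0,0.72,0,0,-0.8,0,0,0,0.72,0,0,-0.8,0,0,0,0.72,0,0,-0.8,0,0,0,0.72,0,0,-0.8,0,0,0,0.72,0,0,-0.8,0,0,0,0.72]'; python3 -c "
from h import *
s=env.sense();print(np.round(s['joint_positions'],3),s['position'])"
```

```text
[-0.722 -0.253  1.046  2.326 -0.822  0.508  3.013] [ 0.52855399 -0.03915825  0.17996946] 55.65
t: 56.32
position: [0.5398, -0.0378, 0.1397]
tcp_rot: [[-0.664, -0.417, 0.62], [-0.271, 0.908, 0.32], [-0.697, 0.045, -0.716]]
wrist_force: [-0.1, -1.0, -0.2]
width: 0.0328
grip_force: 25.2
[-1.109 -0.253  1.409  2.325 -0.796  0.425  3.013] [ 0.53975429 -0.03782977  0.13972537]
```

```bash
(
python3 -m inch '[0.1,-0.2,0,0,0,-0.1,0.72,0.2,-0.4,0,0,0,-0.2,0.72,0.3,-0.6,0,0,0,-0.3,0.72,0.4,-0.8,0,0,0,-0.4,0.72,0.5,-0.9,0,0,0,-0.45,0.72,0.5,-0.9,0,0,0,-0.45,0.72,0.5,-0.9,0,0,0,-0.45,0.72,0.5,-0.9,0,0,0,-0.45,0.72]'
) | grep -E 'pos|wid|wrist|grip|rot'; python3 -c "
from h import *
s=env.sense();print(np.round(s['joint_positions'],3),s['position'])"
```

```text
position: [0.5792, -0.1107, 0.1389]
tcp_rot: [[-0.716, 0.041, 0.697], [0.06, 0.998, 0.004], [-0.696, 0.045, -0.717]]
wrist_force: [-1.0, -0.5, -1.2]
width: 0.0329
grip_force: 25.4
[-0.544 -0.024  0.79   2.326 -1.117  0.179  2.81 ] [ 0.57923747 -0.11066024  0.13892897]
```

```bash
(
python3 -m inch '[0.05,0,-0.2,0,-0.05,0,0.72,0.1,0,-0.4,0,-0.1,0,0.72,0.15,0,-0.6,0,-0.15,0,0.72,0.2,0,-0.8,0,-0.2,0,0.72,0.25,0,-1,0,-0.25,0,0.72,0.25,0,-1,0,-0.28,0,0.72,0.25,0,-1,0,-0.28,0,0.72,0.25,0,-1,0,-0.28,0,0.72]'
) | grep -E 'pos|wid|wrist|grip|rot'; python3 -c "
from h import *
s=env.sense();print(np.round(s['joint_positions'],3),s['position'],pix2w('top',380,163,.03))"
```

```text
position: [0.6058, -0.0751, 0.2271]
tcp_rot: [[-0.577, 0.06, 0.815], [0.083, 0.996, -0.015], [-0.813, 0.059, -0.58]]
wrist_force: [-0.4, 0.2, 0.1]
width: 0.0331
grip_force: 25.4
[-0.192 -0.145  0.294  2.326 -1.435  0.041  3.014] [ 0.60575572 -0.07505368  0.22714038] [ 0.68670139 -0.14709921  0.03      ]
```

```bash
(
python3 -m inch '[0,-0.2,-0.2,0,0,-0.1,0.72,0,-0.4,-0.4,0,0,-0.2,0.72,0,-0.6,-0.6,0,0,-0.25,0.72,0,-0.7,-0.8,0,0,-0.25,0.72,0,-0.7,-0.95,0,0,-0.25,0.72,0,-0.7,-0.95,0,0,-0.25,0.72,0,-0.7,-0.95,0,0,-0.25,0.72,0,-0.7,-0.95,0,0,-0.25,0.72]'
) | grep -E 'pos|wid|wrist|grip|rot'; python3 -c "
from h import *
s=env.sense();print(np.round(s['joint_positions'],3),s['position'],s['t'])"
```

```text
position: [0.5856, -0.1877, 0.1962]
tcp_rot: [[-0.585, 0.258, 0.769], [0.213, 0.964, -0.161], [-0.783, 0.069, -0.619]]
wrist_force: [-0.7, -0.0, -1.0]
width: 0.0336
grip_force: 25.4
[-0.361 -0.109  0.644  2.326 -1.434  0.018  3.014] [ 0.58555504 -0.18765882  0.19618722] 58.3167
```

```bash
(
python3 -m inch '[-0.1,0.1,0,0.03,0.1,0,0.72,-0.2,0.2,0,0.06,0.2,0,0.72,-0.3,0.4,0,0.08,0.3,0,0.72,-0.4,0.6,0,0.11,0.4,0,0.72,-0.43,0.7,0,0.14,0.5,0,0.72,-0.43,0.7,0,0.16,0.6,0,0.72,-0.43,0.7,0,0.19,0.7,0,0.72,-0.43,0.7,0,0.21,0.8,0,0.72]'
) | grep -E 'pos|wid|wrist|grip|rot'; python3 -c "
from h import *
s=env.sense();print(np.round(s['joint_positions'],3),s['position'],s['t'])"
```

```text
position: [0.5469, -0.1333, 0.1945]
tcp_rot: [[-0.843, 0.258, 0.472], [0.274, 0.961, -0.036], [-0.463, 0.099, -0.881]]
wrist_force: [1.8, 1.0, -0.7]
width: 0.033
grip_force: 25.4
[ 0.427 -0.043 -0.192  2.052 -0.136  0.649  1.604] [ 0.5469125  -0.13333012  0.19449852] 58.9833
```

```bash
(
python3 -m inch '[0.2,0.05,-0.2,0,0,0,0.72,0.4,0.1,-0.4,0,0,0,0.72,0.6,0.16,-0.6,0,0,0,0.72,0.8,0.16,-0.8,0,0,0,0.72,0.8,0.16,-1,0,0,0,0.72,0.8,0.16,-1,0,0,0,0.72,0.8,0.16,-1,0,0,0,0.72,0.8,0.16,-1,0,0,0,0.72]'
) | grep -E 'pos|wrist|rot'; python3 -c "
from h import *
s=env.sense();print(np.round(s['joint_positions'],3))"
(
python3 -m inch '[0,0,0,-0.01,-0.05,0,0.72,0,0,0,-0.02,-0.1,0,0.72,0,0,0,-0.03,-0.15,0,0.72,0,0,0,-0.04,-0.2,0,0.72,0,0,0,-0.05,-0.25,0,0.72,0,0,0,-0.06,-0.28,0,0.72,0,0,0,-0.06,-0.28,0,0.72,0,0,0,-0.06,-0.28,0,0.72]'
) | grep -E 'pos|wrist|rot'; python3 -c "
from h import *
s=env.sense();print(np.round(s['joint_positions'],3))"
```

```text
position: [0.6149, -0.1198, 0.1167]
tcp_rot: [[-0.839, 0.254, 0.481], [0.273, 0.962, -0.032], [-0.47, 0.104, -0.876]]
wrist_force: [0.0, 0.5, -0.8]
[ 0.359  0.184 -0.206  2.01  -0.023  0.451  1.469]
position: [0.6158, -0.1217, 0.1284]
tcp_rot: [[-0.676, 0.222, 0.702], [0.237, 0.968, -0.079], [-0.698, 0.113, -0.707]]
wrist_force: [0.8, 0.3, -0.9]
[ 0.444  0.11  -0.288  2.237 -0.58   0.018  2.045]
```

```bash
(
python3 -m inch '[-0.1,0,0.1,0.02,0.1,0,0.72,-0.2,0,0.2,0.05,0.2,0,0.72,-0.3,0,0.3,0.07,0.3,0,0.72,-0.4,0,0.4,0.09,0.4,0,0.72,-0.5,0.03,0.5,0.11,0.5,0,0.72,-0.5,0.05,0.5,0.14,0.6,0,0.72,-0.5,0.05,0.5,0.17,0.73,0,0.72,-0.5,0.05,0.5,0.17,0.73,0,0.72]'
python3 -m inch '[-0.1,0,0,0,0,-0.1,0.72,-0.2,0,0,0,0,-0.2,0.72,-0.3,0,0,0,0,-0.3,0.72,-0.4,0.05,0,0,0,-0.4,0.72,-0.5,0.1,0,0,0,-0.5,0.72,-0.5,0.1,0,0,0,-0.6,0.72,-0.5,0.1,0,0,0,-0.7,0.72,-0.5,0.1,0,0,0,-0.8,0.72]'
python3 -m inch '[-0.1,0,0,0,0,-0.1,0.72,-0.2,0,0,0,0,-0.2,0.72,-0.3,0,0,0,0,-0.3,0.72,-0.4,0.05,0,0,0,-0.4,0.72,-0.5,0.1,0,0,0,-0.5,0.72,-0.5,0.1,0,0,0,-0.6,0.72,-0.5,0.1,0,0,0,-0.7,0.72,-0.5,0.1,0,0,0,-0.8,0.72]'
python3 -m inch '[-0.1,0,0,0,0,-0.1,0.72,-0.2,0,0,0,0,-0.2,0.72,-0.3,0,0,0,0,-0.3,0.72,-0.4,0.02,0,0,0,-0.4,0.72,-0.45,0.02,0,0,0,-0.5,0.72,-0.45,0.02,0,0,0,-0.6,0.72,-0.45,0.02,0,0,0,-0.7,0.72,-0.45,0.02,0,0,0,-0.8,0.72]'
) | grep -E 'pos|wrist|rot|wid'; python3 -c "
from h import *
s=env.sense();print(np.round(s['joint_positions'],3),s['t'])"
```

```text
position: [0.5764, -0.1165, 0.1706]
tcp_rot: [[-0.954, 0.296, 0.058], [0.299, 0.951, 0.074], [-0.033, 0.088, -0.996]]
wrist_force: [0.5, -1.0, -1.2]
width: 0.0333
position: [0.5356, -0.1089, 0.168]
tcp_rot: [[-0.41, 0.907, 0.095], [0.912, 0.411, 0.007], [-0.033, 0.09, -0.995]]
wrist_force: [-0.1, -0.1, -1.0]
width: 0.0326
position: [0.4957, -0.1008, 0.1679]
tcp_rot: [[0.403, 0.913, 0.069], [0.915, -0.399, -0.063], [-0.03, 0.089, -0.996]]
wrist_force: [-0.6, 0.7, -0.7]
width: 0.0332
position: [0.4598, -0.0992, 0.1677]
tcp_rot: [[0.949, 0.314, -0.001], [0.313, -0.946, -0.091], [-0.029, 0.086, -0.996]]
wrist_force: [0.2, -0.1, -0.9]
width: 0.0333
[-0.308  0.079  0.406  1.902  0.065  1.16  -1.181] 62.9833
```

```bash
cat >> h.py <<'E'
from scipy.spatial.transform import Rotation as Ro
def turn(Rt):
    R=np.array(env.sense()['tcp_rot']); return (Ro.from_matrix(np.array(Rt)@R.T).as_rotvec()/np.radians(60)).round(3)
def level(az):  # tool down, x axis at azimuth az deg
    a=np.radians(az);x=np.array([np.cos(a),np.sin(a),0]);z=np.array([0,0,-1.]);return np.column_stack([x,np.cross(z,x),z])
E
python3 - <<'E'
from h import *
L=level(-10); print(turn(L))
y=L[:,1]
for s in(1,-1):
    T=Ro.from_rotvec(s*y*np.radians(58)).as_matrix()@L; print(s,(s*y*58/60).round(3),T[:,2].round(2))
E
```

```text
[ 0.085 -0.022 -0.471]
1 [-0.168 -0.952 -0.   ] [ 0.84 -0.15 -0.53]
-1 [0.168 0.952 0.   ] [-0.84  0.15 -0.53]
```

```bash
(
python3 -m inch '[0,0,0,0.02,-0.005,-0.1,0.72,0,0,0,0.04,-0.01,-0.2,0.72,0,0,0,0.06,-0.015,-0.3,0.72,0,0,0,0.085,-0.02,-0.4,0.72,0,0,0,0.085,-0.022,-0.471,0.72,0,0,0,0.085,-0.022,-0.471,0.72,0,0,0,0.085,-0.022,-0.471,0.72,0,0,0,0.085,-0.022,-0.471,0.72]'
python3 -m inch '[0,0,0,0.02,0.11,0,0.72,0,0,0,0.04,0.23,0,0.72,0,0,0,0.06,0.35,0,0.72,0,0,0,0.08,0.47,0,0.72,0,0,0,0.1,0.59,0,0.72,0,0,0,0.125,0.71,0,0.72,0,0,0,0.15,0.83,0,0.72,0,0,0,0.168,0.952,0,0.72]'
python3 -m inch '[0,0,-0.1,0,0,0,0.72,0,0,-0.3,0,0,0,0.72,0,0,-0.5,0,0,0,0.72,0,0,-0.7,0,0,0,0.72,0,0,-0.9,0,0,0,0.72,0,0,-1,0,0,0,0.72,0,0,-1,0,0,0,0.72,0,0,-1,0,0,0,0.72]'
) | grep -E 'pos|wrist|rot|wid'; python3 -c "
from h import *
s=env.sense();print(np.round(s['joint_positions'],3),s['t'])"
```

```text
position: [0.4596, -0.0992, 0.1667]
tcp_rot: [[0.986, -0.165, -0.002], [-0.165, -0.986, 0.001], [-0.002, -0.0, -1.0]]
wrist_force: [0.1, 0.6, -1.0]
width: 0.0329
position: [0.4572, -0.0996, 0.1531]
tcp_rot: [[0.612, -0.167, -0.773], [-0.1, -0.986, 0.134], [-0.785, -0.005, -0.62]]
wrist_force: [-0.8, -1.0, -8.7]
width: 0.0329
position: [0.4578, -0.0978, 0.0867]
tcp_rot: [[0.628, -0.167, -0.76], [-0.098, -0.986, 0.135], [-0.772, -0.01, -0.636]]
wrist_force: [0.1, 0.9, -0.6]
width: 0.0329
[ 0.007  0.877  0.254  1.245 -0.134  1.924 -1.457] 64.9833
```

```bash
(
python3 -m inch '[0,0,-0.1,0.01,0.04,0,0.72,0,0,-0.2,0.015,0.08,0,0.72,0,0,-0.3,0.02,0.12,0,0.72,0,0,-0.4,0.028,0.16,0,0.72,0,0,-0.5,0.028,0.16,0,0.72,0,0,-0.6,0.028,0.16,0,0.72,0,0,-0.6,0.028,0.16,0,0.72,0,0,-0.6,0.028,0.16,0,0.72]'
) | grep -E 'pos|wrist|rot|wid'; python3 - <<'E'
from h import *
s=env.sense();print(np.round(s['joint_positions'],3),s['t'])
R=np.array(s['tcp_rot']);g=np.array(s['position'])-.022*R[:,2];print('grasp',g)
im=env.read_camera('side');u,v=w2pix('side',g).astype(int);print(u,v)
cv2.imwrite('pics/raw_s15.png',im)
E
```

```text
position: [0.4581, -0.098, 0.0387]
tcp_rot: [[0.492, -0.169, -0.854], [-0.075, -0.986, 0.151], [-0.867, -0.011, -0.497]]
wrist_force: [0.1, -0.5, -1.0]
width: 0.033
[ 0.036  1.069  0.228  1.115 -0.137  2.028 -1.46 ] 65.65
grasp [ 0.47684685 -0.10134908  0.04968391]
343 231
```

```bash
(
python3 -m inch '[0,0,-0.05,0,0,0,0.72,0,0,-0.1,0,0,0,0.72,0,0,-0.15,0,0,0,0.72,0,0,-0.2,0,0,0,0.72,0,0,-0.25,0,0,0,0.72,0,0,-0.28,0,0,0,0.72,0,0,-0.3,0,0,0,0.72,0,0,-0.3,0,0,0,0.72]'
python3 -m inch '[0,0,-0.02,0,0,0,0.72,0,0,-0.04,0,0,0,0.72,0,0,-0.06,0,0,0,0.72,0,0,-0.06,0,0,0,0.72,0,0,-0.06,0,0,0,0.72,0,0,-0.06,0,0,0,0.72,0,0,-0.06,0,0,0,0.72,0,0,-0.06,0,0,0,0.72]'
) | grep -E 'pos|wrist|rot|wid'
```

```text
position: [0.458, -0.0979, 0.0169]
tcp_rot: [[0.488, -0.169, -0.856], [-0.074, -0.986, 0.152], [-0.869, -0.011, -0.494]]
wrist_force: [2.2, 0.7, 18.0]
width: 0.0327
position: [0.4593, -0.0982, 0.0138]
tcp_rot: [[0.491, -0.169, -0.854], [-0.075, -0.986, 0.151], [-0.868, -0.01, -0.497]]
wrist_force: [9.5, -1.2, 26.8]
width: 0.0329
```

```bash
(
python3 -m inch '[0,0,0.03,0,0,0,0.72,0,0,0.04,0,0,0,0.72,0,0,0.04,0,0,0,0.65,0,0,0.04,0,0,0,0.6,0,0,0.04,0,0,0,0.5,0,0,0.04,0,0,0,0.35,0,0,0.04,0,0,0,0.3,0,0,0.04,0,0,0,0.3]'
) | grep -E 'pos|wrist|wid'
python3 - <<'E'
from h import *
im=env.read_camera('side');cv2.imwrite('pics/raw_s16.png',im);print(reds(im))
hsv=cv2.cvtColor(im,cv2.COLOR_BGR2HSV);m=((hsv[...,0]<11)|(hsv[...,0]>172))&(hsv[...,1]>140)&(hsv[...,2]>50)
w=m[225:265,330:385]
print('\n'.join(''.join('%4d'%im[225+i,330+j,2] if w[i,j] else '   .' for j in range(0,55)) for i in range(0,40)))
E
```

```text
position: [0.4576, -0.0979, 0.0123]
wrist_force: [0.5, 0.3, -0.3]
width: 0.0599
[(np.int32(289), np.float64(346.1), np.float64(242.8)), (np.int32(913), np.float64(260.3), np.float64(394.4)), (np.int32(969), np.float64(305.6), np.float64(404.5))]
   .   .   .   .   .   .   .   .   .   .   .   .   .   .   .   .   .   .   .   .   .   .   .   .   .   .   .   .   .   .   .   .   .   .   .   .   .   .   .   .   .   .   .   .   .   .   .   .   .   .   .   .   .   .   .
   .   .   .   .   .   .   .   .   .   .   .   .   .   .   .   .   .   .   .   .   .   .   .   .   .   .   .   .   .   .   .   .   .   .   .   .   .   .   .   .   .   .   .   .   .   .   .   .   .   .   .   .   .   .   .
   .   .   .   .   .   .   .   .   .   .   .   .   .   .   .   .   .   .   .   .   .   .   .   .   .   .   .   .   .   .   .   .   .   .   .   .   .   .   .   .   .   .   .   .   .   .   .   .   .   .   .   .   .   .   .
   .   .   .   .   .   .   .   .   .   .   .   .   .   .   .   .   .   .   .   .   .   .   .   .   .   .   .   .   .   .   .   .   .   .   .   .   .   .   .   .   .   .   .   .   .   .   .   
[... 7285 characters left out ...]
.   .   .   .   .   .   .   .   .   .
   .   .   .   .   .   .   .   .   .   .   .   .   .   .   .   .   .   .   .   .   .   .   .   .   .   .   .   .   .   .   .   .   .   .   .   .   .   .   .   .   .   .   .   .   .   .   .   .   .   .   .   .   .   .   .
   .   .   .   .   .   .   .   .   .   .   .   .   .   .   .   .   .   .   .   .   .   .   .   .   .   .   .   .   .   .   .   .   .   .   .   .   .   .   .   .   .   .   .   .   .   .   .   .   .   .   .   .   .   .   .
   .   .   .   .   .   .   .   .   .   .   .   .   .   .   .   .   .   .   .   .   .   .   .   .   .   .   .   .   .   .   .   .   .   .   .   .   .   .   .   .   .   .   .   .   .   .   .   .   .   .   .   .   .   .   .
```

```bash
(
python3 -m inch '[0.1,-0.018,0.06,0,0,0,0.3,0.2,-0.035,0.12,0,0,0,0.3,0.35,-0.06,0.2,0,0,0,0.3,0.5,-0.088,0.29,0,0,0,0.3,0.65,-0.115,0.38,0,0,0,0.3,0.8,-0.14,0.47,0,0,0,0.3,0.8,-0.14,0.6,0,0,0,0.3,0.8,-0.14,0.8,0,0,0,0.3]'
python3 -m inch '[0,0,0.2,-0.02,-0.11,0,0.3,0,0,0.4,-0.04,-0.23,0,0.3,0,0,0.6,-0.06,-0.35,0,0.3,0,0,0.8,-0.08,-0.47,0,0.3,0,0,0.8,-0.1,-0.59,0,0.3,0,0,0.8,-0.125,-0.71,0,0.3,0,0,0.8,-0.15,-0.83,0,0.3,0,0,0.8,-0.168,-0.952,0,0.3]'
) | grep -E 'pos|wrist|rot|wid'
python3 - <<'E'
from h import *
im=env.read_camera('side');cv2.imwrite('pics/raw_s17.png',im);print(reds(im)); b=env.read_camera('top');cv2.imwrite('pics/raw_t17.png',b);print(reds(b))
hsv=cv2.cvtColor(im,cv2.COLOR_BGR2HSV);m=(((hsv[...,0]<11)|(hsv[...,0]>172))&(hsv[...,1]>140)&(hsv[...,2]>50)).astype(np.uint8)
m[:220]=0;m[275:]=0
ys,xs=np.where(m>0);print(xs.min(),xs.max(),ys.min(),ys.max())
# predict upright beaker box for candidate position
for c in [(.475,-.10)]:
    P=np.array([w2pix('side',(c[0]+.017*np.cos(t),c[1]+.017*np.sin(t),z)) for t in np.linspace(0,6.28,60) for z in (0,.032)]);print(P.min(0),P.max(0))
print(turn(level(-10)),env.sense()['t'])
E
```

```text
position: [0.5349, -0.1011, 0.086]
tcp_rot: [[0.653, -0.194, -0.732], [-0.103, -0.981, 0.167], [-0.75, -0.034, -0.66]]
wrist_force: [1.5, 24.3, -22.7]
width: 0.06
position: [0.5449, -0.1145, 0.1766]
tcp_rot: [[0.959, -0.191, 0.207], [-0.195, -0.981, -0.004], [0.204, -0.037, -0.978]]
wrist_force: [0.6, -0.6, -0.3]
width: 0.06
[(np.int32(359), np.float64(345.1), np.float64(244.9)), (np.int32(909), np.float64(260.3), np.float64(394.4)), (np.int32(973), np.float64(305.6), np.float64(404.5))]
[(np.int32(330), np.float64(178.4), np.float64(243.3)), (np.int32(293), np.float64(149.0), np.float64(246.0)), (np.int32(225), np.float64(359.8), np.float64(269.7)), (np.int32(375), np.float64(178.4), np.float64(275.3)), (np.int32(3042), np.float64(24.9), np.float64(313.5))]
0 354 220 273
[334.88297149 233.18384164] [353.26722757 257.3666608 ]
[-0.002  0.191  0.023] 69.1833
```

```bash
python3 - <<'E'
from h import *
b=cv2.imread('pics/raw_t17.png');a=cv2.imread('pics/raw_s17.png')
print(pix2w('top',359.8,269.7,.026),pix2w('side',345.1,244.9,.02))
from scipy.optimize import minimize
def mask(im):
    hsv=cv2.cvtColor(im,cv2.COLOR_BGR2HSV);return (((hsv[...,0]<11)|(hsv[...,0]>172))&(hsv[...,1]>140)&(hsv[...,2]>50)).astype(np.uint8)
for n,im,bb in(('top',b,(340,250,380,290)),('side',a,(325,222,365,270))):
    m=mask(im);x0,y0,x1,y1=bb;best=None
    for x in np.arange(.455,.495,.001):
        for y in np.arange(-.12,-.08,.001):
            P=np.array([w2pix(n,(x+.017*np.cos(t),y+.017*np.sin(t),z)) for t in np.linspace(0,6.28,24) for z in(0,.032)],np.float32)
            q=np.zeros_like(m);cv2.fillConvexPoly(q,cv2.convexHull(P).round().astype(np.int32),1)
            s=(q[y0:y1,x0:x1]!=m[y0:y1,x0:x1]).sum()
            if best is None or s<best[0]:best=(s,x,y)
    print(n,best,m[y0:y1,x0:x1].sum())
print(turn(level(-45)),fitcirc(b,'top',(.551,-.309),[(.104,.028)],.002,12))
E
```

```text
[ 0.47319729 -0.09917292  0.026     ] [ 0.47247487 -0.09713538  0.02      ]
top (np.int64(58), np.float64(0.47200000000000003), np.float64(-0.09799999999999998)) 225
side (np.int64(45), np.float64(0.47300000000000003), np.float64(-0.10199999999999998)) 359
[ 0.056  0.185 -0.559] [79.91443634  0.551      -0.309     ]
```

```bash
(
python3 -m inch '[-0.2,0.05,0,0.01,0.03,-0.1,0.38,-0.4,0.1,0,0.02,0.06,-0.2,0.38,-0.6,0.15,0,0.03,0.1,-0.3,0.38,-0.8,0.19,0,0.04,0.13,-0.4,0.38,-0.9,0.19,0,0.05,0.16,-0.5,0.38,-0.9,0.19,0,0.056,0.185,-0.559,0.38,-0.9,0.19,0,0.056,0.185,-0.559,0.38,-0.9,0.19,0,0.056,0.185,-0.559,0.38]'
python3 -m inch '[0,0,-0.2,0,0,0,0.38,0,0,-0.4,0,0,0,0.38,0,0,-0.6,0,0,0,0.38,0,0,-0.8,0,0,0,0.38,0,0,-1,0,0,0,0.38,0,0,-1,0,0,0,0.38,0,0,-1,0,0,0,0.38,0,0,-1,0,0,0,0.38]'
) | grep -E 'pos|wrist|rot|wid'; python3 -c "
from h import *
print(turn(level(-45)))"
```

```text
position: [0.4729, -0.0997, 0.1754]
tcp_rot: [[0.71, -0.704, -0.002], [-0.704, -0.71, -0.004], [0.002, 0.004, -1.0]]
wrist_force: [-0.0, 0.1, 0.1]
width: 0.053
position: [0.4731, -0.0996, 0.0962]
tcp_rot: [[0.709, -0.705, -0.001], [-0.705, -0.709, -0.004], [0.002, 0.004, -1.0]]
wrist_force: [0.1, -0.1, -0.5]
width: 0.0527
[ 0.004 -0.001 -0.003]
```

```bash
(
python3 -m inch '[0,0,-0.2,0,0,0,0.38,0,0,-0.4,0,0,0,0.38,0,0,-0.6,0,0,0,0.38,0,0,-0.8,0,0,0,0.38,0,0,-1,0,0,0,0.38,0,0,-1,0,0,0,0.38,0,0,-1,0,0,0,0.38,0,0,-1,0,0,0,0.38]'
python3 -m inch '[0,0,-0.05,0,0,0,0.38,0,0,-0.1,0,0,0,0.45,0,0,-0.1,0,0,0,0.55,0,0,-0.1,0,0,0,0.65,0,0,-0.1,0,0,0,0.72,0,0,-0.1,0,0,0,0.72,0,0,-0.1,0,0,0,0.72,0,0,-0.1,0,0,0,0.72]' 25
python3 -m inch '[0,0,0.1,0,0,0,0.72,0,0,0.25,0,0,0,0.72,0,0,0.4,0,0,0,0.72,0,0,0.6,0,0,0,0.72,0,0,0.8,0,0,0,0.72,0,0,1,0,0,0,0.72,0,0,1,0,0,0,0.72,0,0,1,0,0,0,0.72]'
) | grep -E 'pos|wrist|wid|grip'
python3 - <<'E'
from h import *
im=env.read_camera('side');cv2.imwrite('pics/raw_s18.png',im);print(reds(im)); b=env.read_camera('top');print(reds(b))
E
```

```text
position: [0.4736, -0.0996, 0.0167]
wrist_force: [0.4, 0.2, 0.6]
width: 0.0535
grip_force: 0.0
position: [0.4726, -0.0993, 0.0074]
wrist_force: [-1.4, 0.7, 1.9]
width: 0.033
grip_force: 25.0
position: [0.4733, -0.0994, 0.0882]
wrist_force: [0.2, 0.0, -1.4]
width: 0.0332
grip_force: 25.0
[(np.int32(298), np.float64(349.1), np.float64(212.1)), (np.int32(908), np.float64(260.3), np.float64(394.4)), (np.int32(972), np.float64(305.6), np.float64(404.6))]
[(np.int32(324), np.float64(178.4), np.float64(243.3)), (np.int32(294), np.float64(149.1), np.float64(246.0)), (np.int32(374), np.float64(178.4), np.float64(275.1)), (np.int32(3050), np.float64(25.0), np.float64(313.5))]
```

```bash
(
python3 -m inch '[0,0.1,0.2,0,0,0,0.72,0,0.25,0.4,0,0,0,0.72,0,0.45,0.5,0,0,0,0.72,-0.01,0.65,0.5,0,0,0,0.72,-0.015,0.858,0.5,0,0,0,0.72,-0.015,0.858,0.5,0,0,0,0.72,-0.015,0.858,0.5,0,0,0,0.72,-0.015,0.858,0.5,0,0,0,0.72]'
python3 -m inch '[0,0.2,0,0,0,0,0.72,0,0.4,0,0,0,0,0.72,0,0.6,0,0,0,0,0.72,-0.015,0.858,0,0,0,0,0.72,-0.015,0.858,0,0,0,0,0.72,-0.015,0.858,0,0,0,0,0.72,-0.015,0.858,0,0,0,0,0.72,-0.015,0.858,0,0,0,0,0.72]'
python3 -m inch '[0,0.2,0,0,0,0,0.72,0,0.4,0,0,0,0,0.72,0,0.6,0,0,0,0,0.72,-0.015,0.858,0,0,0,0,0.72,-0.015,0.858,0,0,0,0,0.72,-0.015,0.858,0,0,0,0,0.72,-0.015,0.858,0,0,0,0,0.72,-0.015,0.858,0,0,0,0,0.72]'
python3 -m inch '[0,0.2,0,0,0,0,0.72,0,0.4,0,0,0,0,0.72,0,0.6,0,0,0,0,0.72,-0.015,0.858,0,0,0,0,0.72,-0.015,0.858,0,0,0,0,0.72,-0.015,0.858,0,0,0,0,0.72,-0.015,0.858,0,0,0,0,0.72,-0.015,0.858,0,0,0,0,0.72]'
python3 -m inch '[0,0.2,0,0,0,0,0.72,0,0.4,0,0,0,0,0.72,0,0.6,0,0,0,0,0.72,-0.015,0.858,0,0,0,0,0.72,-0.015,0.858,0,0,0,0,0.72,-0.015,0.858,0,0,0,0,0.72,-0.015,0.858,0,0,0,0,0.72,-0.015,0.858,0,0,0,0,0.72]'
python3 -m inch '[0,0.2,0,0,0,0,0.72,0,0.4,0,0,0,0,0.72,0,0.6,0,0,0,0,0.72,-0.015,0.858,0,0,0,0,0.72,-0.015,0.858,0,0,0,0,0.72,-0.015,0.858,0,0,0,0,0.72,-0.015,0.858,0,0,0,0,0.72,-0.015,0.858,0,0,0,0,0.72]'
python3 -m inch '[0,0,-0.1,0,0,0,0.72,0,0,-0.2,0,0,0,0.72,0,0,-0.3,0,0,0,0.72,0,0,-0.4,0,0,0,0.72,0,0,-0.5,0,0,0,0.72,0,0,-0.5,0,0,0,0.72,0,0,-0.5,0,0,0,0.72,0,0,-0.5,0,0,0,0.72]'
) | grep -E 'pos|wid|wrist' |tail -6
python3 - <<'E'
from h import *
im=env.read_camera('side');print(reds(im)); print(reds(env.read_camera('top')))
E
```

```text
position: [0.4656, 0.3121, 0.1272]
wrist_force: [-0.2, -0.4, -1.6]
width: 0.0329
position: [0.4656, 0.3126, 0.0875]
wrist_force: [0.2, 0.2, -1.4]
width: 0.0328
[(np.int32(123), np.float64(248.2), np.float64(394.7))]
[(np.int32(329), np.float64(178.4), np.float64(243.3)), (np.int32(295), np.float64(149.1), np.float64(246.0)), (np.int32(377), np.float64(178.4), np.float64(275.2)), (np.int32(102), np.float64(143.3), np.float64(273.2))]
```

Others are unmoved. Lower from 0.0875 to 0.0427 (-0.56), release and lift.

```bash
(
python3 -m inch '[0,0,-0.1,0,0,0,0.72,0,0,-0.2,0,0,0,0.72,0,0,-0.3,0,0,0,0.72,0,0,-0.4,0,0,0,0.72,0,0,-0.48,0,0,0,0.72,0,0,-0.53,0,0,0,0.72,0,0,-0.56,0,0,0,0.72,0,0,-0.56,0,0,0,0.72]'
python3 -m inch '[0,0,0,0,0,0,0.72,0,0,0,0,0,0,0.68,0,0,0,0,0,0,0.62,0,0,0,0,0,0,0.55,0,0,0,0,0,0,0.5,0,0,0,0,0,0,0.48,0,0,0,0,0,0,0.48,0,0,0,0,0,0,0.48]'
python3 -m inch '[0,0,0.1,0,0,0,0.48,0,0,0.25,0,0,0,0.48,0,0,0.4,0,0,0,0.48,0,0,0.6,0,0,0,0.48,0,0,0.8,0,0,0,0.48,0,0,1,0,0,0,0.48,0,0,1,0,0,0,0.48,0,0,1,0,0,0,0.48]'
python3 -m inch '[0,-0.4,0,0,0,0,0.48,0.1,-0.98,0,0,0,0,0.48,0.1,-0.98,0,0,0,0,0.48,0.1,-0.98,0,0,0,0,0.48,0.1,-0.98,0,0,0,0,0.48,0.1,-0.98,0,0,0,0,0.48,0.1,-0.98,0,0,0,0,0.48,0.1,-0.98,0,0,0,0,0.48]'
python3 -m inch '[0,-0.4,0,0,0,0,0.48,0.1,-0.98,0,0,0,0,0.48,0.1,-0.98,0,0,0,0,0.48,0.1,-0.98,0,0,0,0,0.48,0.1,-0.98,0,0,0,0,0.48,0.1,-0.98,0,0,0,0,0.48,0.1,-0.98,0,0,0,0,0.48,0.1,-0.98,0,0,0,0,0.48]'
python3 -m inch '[0,-0.4,0,0,0,0,0.48,0.1,-0.98,0,0,0,0,0.48,0.1,-0.98,0,0,0,0,0.48,0.1,-0.98,0,0,0,0,0.48,0.1,-0.98,0,0,0,0,0.48,0.1,-0.98,0,0,0,0,0.48,0.1,-0.98,0,0,0,0,0.48,0.1,-0.98,0,0,0,0,0.48]'
) | grep -E 'pos|wid|wrist'
python3 - <<'E'
from h import *
snap('side','s19.png'); snap('top','t19.png')
a=cv2.imread('pics/raw_s19.png'); b=cv2.imread('pics/raw_t19.png')
print(reds(a));print(reds(b))
A=cv2.resize(a[325:480,170:390],(440,310),interpolation=2);B=cv2.resize(b[195:325,90:235],(346,310),interpolation=2);cv2.imwrite('pics/c19.png',np.hstack([A,B]))
print(fitcirc(b,'top',(.551,-.309),[(.104,.028)],.002,20),env.sense()['t'])
E
```

```text
position: [0.4653, 0.3124, 0.0426]
wrist_force: [0.7, 0.4, -1.6]
width: 0.0333
position: [0.4654, 0.3125, 0.0426]
wrist_force: [-0.4, -0.5, -1.2]
width: 0.0444
position: [0.4663, 0.3132, 0.1247]
wrist_force: [-0.2, -0.8, -0.1]
width: 0.0445
position: [0.473, 0.2352, 0.1223]
wrist_force: [0.7, 0.4, -0.4]
width: 0.0441
position: [0.4811, 0.157, 0.1224]
wrist_force: [1.2, -0.6, -0.7]
width: 0.0445
position: [0.4892, 0.0786, 0.1224]
wrist_force: [0.8, -0.3, -0.7]
width: 0.0445
[(np.int32(908), np.float64(260.3), np.float64(394.4)), (np.int32(970), np.float64(305.6), np.float64(404.5))]
[(np.int32(203), np.float64(175.0), np.float64(243.2)), (np.int32(294), np.float64(149.1), np.float64(246.0)), (np.int32(272), np.float64(175.6), np.float64(275.6)), (np.int32(257), np.float64(147.1), np.float64(277.5)), (np.int32(3034), np.float64(24.9), np.float64(313.5))]
[118.41945648   0.551       -0.309     ] 81.4833
```

View pics/c19.png

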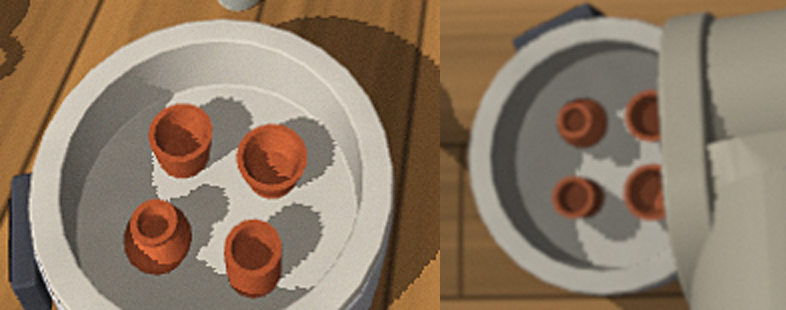

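```bash
(
python3 -m inch '[0.05,-0.4,0,0,0,0,0.4,0.155,-0.969,0,0,0,0,0.4,0.155,-0.969,0,0,0,0,0.4,0.155,-0.969,0,0,0,0,0.4,0.155,-0.969,0,0,0,0,0.4,0.155,-0.969,0,0,0,0,0.4,0.155,-0.969,0,0,0,0,0.4,0.155,-0.969,0,0,0,0,0.4]'
python3 -m inch '[0.05,-0.4,0,0,0,0,0.4,0.155,-0.969,0,0,0,0,0.4,0.155,-0.969,0,0,0,0,0.4,0.155,-0.969,0,0,0,0,0.4,0.155,-0.969,0,0,0,0,0.4,0.155,-0.969,0,0,0,0,0.4,0.155,-0.969,0,0,0,0,0.4,0.155,-0.969,0,0,0,0,0.4]'
python3 -m inch '[0.05,-0.4,0,0,0,0,0.4,0.155,-0.969,0,0,0,0,0.4,0.155,-0.969,0,0,0,0,0.4,0.155,-0.969,0,0,0,0,0.4,0.155,-0.969,0,0,0,0,0.4,0.155,-0.969,0,0,0,0,0.4,0.155,-0.969,0,0,0,0,0.4,0.155,-0.969,0,0,0,0,0.4]'
python3 -m inch '[0.05,-0.4,0,0,0,0,0.4,0.155,-0.969,0,0,0,0,0.4,0.155,-0.969,0,0,0,0,0.4,0.155,-0.969,0,0,0,0,0.4,0.155,-0.969,0,0,0,0,0.4,0.155,-0.969,0,0,0,0,0.4,0.155,-0.969,0,0,0,0,0.4,0.155,-0.969,0,0,0,0,0.4]'
python3 -m inch '[0.05,-0.4,0,0,0,0,0.4,0.155,-0.969,0,0,0,0,0.4,0.155,-0.969,0,0,0,0,0.4,0.155,-0.969,0,0,0,0,0.4,0.155,-0.969,0,0,0,0,0.4,0.155,-0.969,0,0,0,0,0.4,0.155,-0.969,0,0,0,0,0.4,0.155,-0.969,0,0,0,0,0.4]'
) | tail -5
python3 - <<'E'
from h import *
b=env.read_camera('top');a=env.read_camera('side');print(reds(b),reds(a))
print(fitcirc(b,'top',(.551,-.309),[(.104,.028)],.001,12),fitcirc(a,'side',(.551,-.309),[(.104,.028)],.001,12))
hsv=cv2.cvtColor(a,cv2.COLOR_BGR2HSV)
E
```

```text
position: [0.5519, -0.3088, 0.1226]
tcp_rot: [[0.71, -0.704, -0.002], [-0.704, -0.71, -0.003], [0.001, 0.004, -1.0]]
wrist_force: [-0.5, 0.7, 0.2]
width: 0.0509
grip_force: 0.0
[(np.int32(327), np.float64(178.4), np.float64(243.3)), (np.int32(294), np.float64(149.1), np.float64(246.0)), (np.int32(380), np.float64(178.3), np.float64(275.3)), (np.int32(259), np.float64(147.1), np.float64(277.5)), (np.int32(3061), np.float64(25.0), np.float64(313.4))] [(np.int32(909), np.float64(260.3), np.float64(394.4)), (np.int32(968), np.float64(305.6), np.float64(404.5))]
[88.92111206  0.551      -0.308     ] [110.11519623   0.551       -0.307     ]
```

```bash
(
python3 -m inch '[-0.01,0.01,-0.2,0,0,0,0.4,-0.01,0.01,-0.4,0,0,0,0.4,-0.01,0.01,-0.6,0,0,0,0.4,-0.01,0.01,-0.7,0,0,0,0.4,-0.01,0.01,-0.8,0,0,0,0.4,-0.01,0.01,-0.9,0,0,0,0.4,-0.01,0.01,-0.9,0,0,0,0.4,-0.01,0.01,-0.9,0,0,0,0.4]'
python3 -m inch '[0,0,-0.1,0,0,0,0.4,0,0,-0.2,0,0,0,0.4,0,0,-0.21,0,0,0,0.5,0,0,-0.21,0,0,0,0.6,0,0,-0.21,0,0,0,0.7,0,0,-0.21,0,0,0,0.85,0,0,-0.21,0,0,0,0.85,0,0,-0.21,0,0,0,0.85]' 70
python3 -m inch '[0,0,0.05,0,0,0,0.85,0,0,0.12,0,0,0,0.85,0,0,0.2,0,0,0,0.85,0,0,0.3,0,0,0,0.85,0,0,0.45,0,0,0,0.85,0,0,0.6,0,0,0,0.85,0,0,0.6,0,0,0,0.85,0,0,0.6,0,0,0,0.85]'
) | grep -E 'pos|wid|wrist|grip|rot'
python3 - <<'E'
from h import *
b=env.read_camera('top');a=env.read_camera('side')
z=.028+.048
print(fitcirc(b,'top',(.551,-.308),[(.104,z)],.001,12),fitcirc(a,'side',(.551,-.308),[(.104,z)],.001,12))
E
```

```text
position: [0.5506, -0.3095, 0.0506]
tcp_rot: [[0.709, -0.705, -0.002], [-0.705, -0.709, -0.004], [0.001, 0.005, -1.0]]
wrist_force: [0.2, -0.0, 0.6]
width: 0.0509
grip_force: 0.0
position: [0.5505, -0.3097, 0.0339]
tcp_rot: [[0.709, -0.705, -0.002], [-0.705, -0.709, -0.004], [0.002, 0.004, -1.0]]
wrist_force: [-0.4, -1.0, -0.2]
width: 0.024
grip_force: 69.1
position: [0.5514, -0.31, 0.0832]
tcp_rot: [[0.709, -0.705, 0.0], [-0.705, -0.709, -0.005], [0.004, 0.003, -1.0]]
wrist_force: [-0.3, -0.0, -4.3]
width: 0.024
grip_force: 69.0
[75.32469177  0.553      -0.309     ] [100.65672302   0.551       -0.306     ]
```

```bash
(
python3 -m inch '[0,0.05,0.1,0,0,0,0.85,0,0.1,0.25,0,0,0,0.85,-0.02,0.2,0.4,0,0,0,0.85,-0.04,0.35,0.55,0,0,0,0.85,-0.06,0.5,0.7,0,0,0,0.85,-0.08,0.7,0.85,0,0,0,0.85,-0.083,0.85,0.85,0,0,0,0.85,-0.083,0.918,0.85,0,0,0,0.85]'
python3 -m inch '[-0.01,0.12,0,0,0,0,0.85,-0.02,0.25,0,0,0,0,0.85,-0.03,0.38,0,0,0,0,0.85,-0.04,0.5,0,0,0,0,0.85,-0.05,0.62,0,0,0,0,0.85,-0.07,0.75,0,0,0,0,0.85,-0.083,0.85,0,0,0,0,0.85,-0.083,0.918,0,0,0,0,0.85]'
python3 -m inch '[-0.01,0.12,0,0,0,0,0.85,-0.02,0.25,0,0,0,0,0.85,-0.03,0.38,0,0,0,0,0.85,-0.04,0.5,0,0,0,0,0.85,-0.05,0.62,0,0,0,0,0.85,-0.07,0.75,0,0,0,0,0.85,-0.083,0.85,0,0,0,0,0.85,-0.083,0.918,0,0,0,0,0.85]'
python3 -m inch '[-0.01,0.12,0,0,0,0,0.85,-0.02,0.25,0,0,0,0,0.85,-0.03,0.38,0,0,0,0,0.85,-0.04,0.5,0,0,0,0,0.85,-0.05,0.62,0,0,0,0,0.85,-0.07,0.75,0,0,0,0,0.85,-0.083,0.85,0,0,0,0,0.85,-0.083,0.918,0,0,0,0,0.85]'
python3 -m inch '[-0.01,0.12,0,0,0,0,0.85,-0.02,0.25,0,0,0,0,0.85,-0.03,0.38,0,0,0,0,0.85,-0.04,0.5,0,0,0,0,0.85,-0.05,0.62,0,0,0,0,0.85,-0.07,0.75,0,0,0,0,0.85,-0.083,0.85,0,0,0,0,0.85,-0.083,0.918,0,0,0,0,0.85]'
) | grep -E 'pos|wid|grip' | tail -3
python3 - <<'E'
from h import *
b=env.read_camera('top');a=env.read_camera('side');print(reds(b),reds(a))
E
```

```text
position: [0.5171, 0.0593, 0.1497]
width: 0.0241
grip_force: 69.1
[(np.int32(328), np.float64(178.4), np.float64(243.2)), (np.int32(293), np.float64(149.1), np.float64(246.0)), (np.int32(381), np.float64(178.3), np.float64(275.3)), (np.int32(259), np.float64(147.1), np.float64(277.5)), (np.int32(3040), np.float64(24.9), np.float64(313.4))] [(np.int32(906), np.float64(260.4), np.float64(394.4)), (np.int32(972), np.float64(305.6), np.float64(404.5))]
```

```bash
(
python3 -m inch '[-0.01,0.12,0,0,0,0,0.85,-0.02,0.25,0,0,0,0,0.85,-0.03,0.38,0,0,0,0,0.85,-0.04,0.5,0,0,0,0,0.85,-0.05,0.62,0,0,0,0,0.85,-0.07,0.75,0,0,0,0,0.85,-0.077,0.85,0,0,0,0,0.85,-0.077,0.906,0,0,0,0,0.85]'
python3 -m inch '[-0.01,0.12,0,0,0,0,0.85,-0.02,0.25,0,0,0,0,0.85,-0.03,0.38,0,0,0,0,0.85,-0.04,0.5,0,0,0,0,0.85,-0.05,0.62,0,0,0,0,0.85,-0.07,0.75,0,0,0,0,0.85,-0.077,0.85,0,0,0,0,0.85,-0.077,0.906,0,0,0,0,0.85]'
python3 -m inch '[-0.01,0.12,0,0,0,0,0.85,-0.02,0.25,0,0,0,0,0.85,-0.03,0.38,0,0,0,0,0.85,-0.04,0.5,0,0,0,0,0.85,-0.05,0.7,0,0,0,0,0.85,-0.077,0.906,0,0,0,0,0.85,-0.077,0.906,0,0,0,0,0.85,-0.077,0.906,0,0,0,0,0.85]'
) | grep -E 'pos|wid|grip|wrist|rot' | tail -5
python3 - <<'E'
from h import *
b=env.read_camera('top');a=env.read_camera('side');cv2.imwrite('pics/raw_t20.png',b);cv2.imwrite('pics/raw_s20.png',a)
p=env.sense()['position'];z=p[2]-.006
for n,im in(('top',b),('side',a)): print(n,fitcirc(im,n,(p[0],p[1]+.002),[(.104,z)],.001,12))
s0=cv2.imread('pics/raw_s0.png');print('kiln side',fitcirc(s0,'side',(.499,.28),[(.108,.09),(.09,.09)],.001,10))
E
```

```text
position: [0.4982, 0.2775, 0.1495]
tcp_rot: [[0.711, -0.703, -0.003], [-0.703, -0.711, -0.004], [0.001, 0.005, -1.0]]
wrist_force: [1.3, -0.7, -3.1]
width: 0.0239
grip_force: 69.2
top [88.00772858  0.49896858  0.27915834]
side [76.49882507  0.49896858  0.27615834]
kiln side [158.10186768   0.498        0.281     ]
```

```bash
(
python3 -m inch '[0,0.03,-0.05,0,0,0,0.85,0,0.03,-0.1,0,0,0,0.85,0,0.03,-0.15,0,0,0,0.85,0,0.03,-0.2,0,0,0,0.85,0,0.03,-0.24,0,0,0,0.85,0,0.03,-0.27,0,0,0,0.85,0,0.03,-0.3,0,0,0,0.85,0,0.03,-0.3,0,0,0,0.85]'
python3 -m inch '[0,0,-0.02,0,0,0,0.85,0,0,-0.04,0,0,0,0.85,0,0,-0.06,0,0,0,0.85,0,0,-0.08,0,0,0,0.85,0,0,-0.1,0,0,0,0.85,0,0,-0.11,0,0,0,0.85,0,0,-0.11,0,0,0,0.85,0,0,-0.11,0,0,0,0.85]'
) | grep -E 'pos|wid|wrist|rot'
```

```text
position: [0.4987, 0.2774, 0.1251]
tcp_rot: [[0.709, -0.705, -0.003], [-0.705, -0.709, -0.005], [0.001, 0.005, -1.0]]
wrist_force: [-0.6, 0.2, -3.5]
width: 0.0241
position: [0.4989, 0.2775, 0.1169]
tcp_rot: [[0.709, -0.705, -0.002], [-0.705, -0.709, -0.004], [0.001, 0.005, -1.0]]
wrist_force: [0.4, -0.1, -2.8]
width: 0.0244
```

```bash
(
python3 -m inch '[0,0.02,-0.005,0,0,0,0.85,0,0.02,-0.01,0,0,0,0.85,0,0.02,-0.015,0,0,0,0.85,0,0.02,-0.02,0,0,0,0.85,0,0.02,-0.02,0,0,0,0.85,0,0.02,-0.02,0,0,0,0.85,0,0.02,-0.02,0,0,0,0.85,0,0.02,-0.02,0,0,0,0.85]'
) | grep -E 'pos|wid|wrist|rot'
```

```text
position: [0.499, 0.2794, 0.1158]
tcp_rot: [[0.709, -0.705, -0.002], [-0.705, -0.709, -0.004], [0.001, 0.004, -1.0]]
wrist_force: [-3.6, -0.1, 5.2]
width: 0.0242
```

```bash
(
python3 -m inch '[0,0,0,0,0,0,0.8,0,0,0,0,0,0,0.72,0,0,0,0,0,0,0.62,0,0,0,0,0,0,0.5,0,0,0,0,0,0,0.4,0,0,0,0,0,0,0.4,0,0,0,0,0,0,0.4,0,0,0,0,0,0,0.4]' 30
python3 -m inch '[0,0,0.2,0,0,0,0.4,0,0,0.4,0,0,0,0.4,0,0,0.7,0,0,0,0.4,0,0,1,0,0,0,0.4,0,0,1,0,0,0,0.4,0,0,1,0,0,0,0.4,0,0,1,0,0,0,0.4,0,0,1,0,0,0,0.4]'
python3 -m inch '[0.2,-0.4,0,0,0,0,0.5,0.4,-0.9,0,0,0,0,0.7,0.5,-0.9,0,0,0,0,0.9,0.5,-0.9,0,0,0,0,1,0.5,-0.9,0,0,0,0,1,0.5,-0.9,0,0,0,0,1,0.5,-0.9,0,0,0,0,1,0.5,-0.9,0,0,0,0,1]'
python3 -m inch '[0.2,-0.4,0,0,0,0,1,0.5,-0.9,0,0,0,0,1,0.5,-0.9,0,0,0,0,1,0.5,-0.9,0,0,0,0,1,0.5,-0.9,0,0,0,0,1,0.5,-0.9,0,0,0,0,1,0.5,-0.9,0,0,0,0,1,0.5,-0.9,0,0,0,0,1]'
) | grep -E 'pos|wid|wrist|grip'
python3 - <<'E'
from h import *
b=env.read_camera('top');a=env.read_camera('side')
for n,im in(('top',b),('side',a)):
  for z in(.106,.110,.114): print(n,z,fitcirc(im,n,(.499,.28),[(.104,z)],.001,8))
print(env.sense()['t'],reds(b))
E
```

```text
position: [0.499, 0.2791, 0.1153]
wrist_force: [-0.0, 0.7, -0.1]
width: 0.0511
grip_force: 0.0
position: [0.4983, 0.2789, 0.1941]
wrist_force: [-0.1, -0.5, -1.4]
width: 0.0511
grip_force: 0.0
position: [0.5382, 0.2083, 0.195]
wrist_force: [0.1, 0.9, -0.2]
width: 0.0001
grip_force: 0.0
position: [0.5784, 0.1367, 0.1953]
wrist_force: [0.4, -0.2, 0.9]
width: -0.0002
grip_force: 0.0
top 0.106 [39.2038002  0.499      0.28     ]
top 0.11 [39.13729477  0.499       0.279     ]
top 0.114 [39.16804504  0.499       0.277     ]
side 0.106 [91.52864838  0.501       0.277     ]
side 0.11 [88.42055511  0.5         0.279     ]
side 0.114 [84.1255188  0.497      0.284    ]
97.3167 [(np.int32(3043), np.float64(24.9), np.float64(313.5))]
```

```bash
(
python3 -m inch '[0.2,-0.3,-0.2,0,0,0,1,0.4,-0.5,-0.4,0,0,0,1,0.575,-0.69,-0.6,0,0,0,1,0.575,-0.69,-0.78,0,0,0,1,0.575,-0.69,-0.78,0,0,0,1,0.575,-0.69,-0.78,0,0,0,1,0.575,-0.69,-0.78,0,0,0,1,0.575,-0.69,-0.78,0,0,0,1]'
python3 -m inch '[0.2,-0.3,0,0,0,0,1,0.4,-0.5,-0.2,0,0,0,1,0.575,-0.69,-0.4,0,0,0,1,0.575,-0.69,-0.6,0,0,0,1,0.575,-0.69,-0.7,0,0,0,1,0.575,-0.69,-0.75,0,0,0,1,0.575,-0.69,-0.75,0,0,0,1,0.575,-0.69,-0.75,0,0,0,1]'
) | grep -E 'pos|wid|wrist|rot'
python3 - <<'E'
from h import *
a=env.read_camera('side')
hsv=cv2.cvtColor(cv2.imread('pics/raw_s0.png'),cv2.COLOR_BGR2HSV)
k=((hsv[...,1]<50)&(hsv[...,2]>170)).astype(np.uint8)[220:300,195:275];n,l,st,ce=cv2.connectedComponentsWithStats(k)
for i in range(1,n):
    if st[i,4]>25: u,v=ce[i]+[195,220]; print(u,v,st[i,4],pix2w('side',u,v,.050).round(4))
E
```

```text
position: [0.6253, 0.0812, 0.1344]
tcp_rot: [[0.71, -0.704, -0.0], [-0.704, -0.71, -0.003], [0.002, 0.002, -1.0]]
wrist_force: [0.3, -0.3, 0.3]
width: 0.0003
position: [0.6711, 0.0262, 0.074]
tcp_rot: [[0.71, -0.704, -0.001], [-0.704, -0.71, -0.003], [0.002, 0.003, -1.0]]
wrist_force: [0.3, 0.4, 1.1]
width: -0.0001
241.14583333333334 234.75 96 [ 0.6623 -0.0519  0.05  ]
232.04145077720207 249.51295336787564 193 [ 0.6649 -0.0105  0.05  ]
221.53719008264463 264.0578512396694 121 [0.67   0.0281 0.05  ]
210.0261437908497 280.62091503267976 153 [0.6746 0.0687 0.05  ]
```

```bash
(
python3 -m inch '[-0.01,0.01,-0.1,0,0,0,1,-0.01,0.01,-0.2,0,0,0,1,-0.01,0.01,-0.28,0,0,0,1,-0.01,0.01,-0.32,0,0,0,1,-0.01,0.01,-0.348,0,0,0,1,-0.01,0.01,-0.348,0,0,0,1,-0.01,0.01,-0.348,0,0,0,1,-0.01,0.01,-0.348,0,0,0,1]'
) | grep -E 'pos|wrist'
```

```text
position: [0.6701, 0.026, 0.0461]
wrist_force: [-4.4, 1.8, 10.9]
```

```bash
(
python3 -m inch '[0,0,0.1,0,0,0,1,0,0,0.25,0,0,0,1,0,0,0.375,0,0,0,1,-0.05,-0.25,0.375,0,0,0,1,-0.1,-0.6,0.375,0,0,0,1,-0.1,-0.98,0.375,0,0,0,1,-0.1,-0.98,0.375,0,0,0,1,-0.1,-0.98,0.375,0,0,0,1]'
python3 -m inch '[0,0,-0.1,0,0,0,1,0,0,-0.2,0,0,0,1,0,0,-0.28,0,0,0,1,0,0,-0.34,0,0,0,1,0,0,-0.375,0,0,0,1,0,0,-0.375,0,0,0,1,0,0,-0.375,0,0,0,1,0,0,-0.375,0,0,0,1]'
python3 -m inch '[0,0,0.1,0,0,0,1,0,0,0.25,0,0,0,1,0,0,0.375,0,0,0,1,0.05,0.25,0.375,0,0,0,1,0.05,0.5,0.375,0,0,0,1,0.08,0.75,0.375,0,0,0,1,0.08,0.75,0.375,0,0,0,1,0.08,0.75,0.375,0,0,0,1]'
) | grep -E 'pos|wrist'
```

```text
position: [0.6619, -0.0568, 0.0761]
wrist_force: [1.2, 1.0, 0.5]
position: [0.662, -0.0511, 0.0461]
wrist_force: [-6.9, 2.6, 11.9]
position: [0.6687, 0.0091, 0.0755]
wrist_force: [-1.1, -0.6, 0.1]
```

```bash
(
python3 -m inch '[0,0.2,0,0,0,0,1,0.05,0.5,0,0,0,0,1,0.075,0.73,0,0,0,0,1,0.075,0.73,0,0,0,0,1,0.075,0.73,0,0,0,0,1,0.075,0.73,0,0,0,0,1,0.075,0.73,0,0,0,0,1,0.075,0.73,0,0,0,0,1]'
python3 -m inch '[0,0,-0.1,0,0,0,1,0,0,-0.2,0,0,0,1,0,0,-0.28,0,0,0,1,0,0,-0.34,0,0,0,1,0,0,-0.375,0,0,0,1,0,0,-0.375,0,0,0,1,0,0,-0.375,0,0,0,1,0,0,-0.375,0,0,0,1]'
python3 -m inch '[0,0,0.1,0,0,0,1,0,0,0.25,0,0,0,1,0,0,0.375,0,0,0,1,-0.05,-0.25,0.375,0,0,0,1,-0.11,-0.6,0.375,0,0,0,1,-0.11,-0.98,0.375,0,0,0,1,-0.11,-0.98,0.375,0,0,0,1,-0.11,-0.98,0.375,0,0,0,1]'
) | grep -E 'pos|wrist'
```

```text
position: [0.6745, 0.0637, 0.0753]
wrist_force: [-0.2, 0.8, -0.3]
position: [0.6742, 0.0652, 0.0461]
wrist_force: [-6.7, -1.2, 12.4]
position: [0.6658, -0.0164, 0.0761]
wrist_force: [0.8, 0.2, -0.1]
```

```bash
python3 - <<'E'
from h import *
b=env.read_camera('top');a=env.read_camera('side')
for n,im in(('top',b),('side',a)): print(n,fitcirc(im,n,(.499,.28),[(.104,.11)],.001,8))
s=env.sense();print(s['position'],s['t'])
E
```

```text
top [116.08428192   0.5          0.279     ]
side [88.10624695  0.5         0.279     ]
[ 0.66600846 -0.01212832  0.07554302] 103.4667
```

Lid is still seated. Now press the bar key, then back the arm away.

```bash
(
python3 -m inch '[0,0,-0.1,0,0,0,1,0,0,-0.2,0,0,0,1,0,0,-0.28,0,0,0,1,0,0,-0.34,0,0,0,1,0,0,-0.375,0,0,0,1,0,0,-0.375,0,0,0,1,0,0,-0.375,0,0,0,1,0,0,-0.375,0,0,0,1]'
python3 -m inch '[0,0,0.1,0,0,0,1,0,0,0.25,0,0,0,1,0,0,0.4,0,0,0,1,0,0,0.6,0,0,0,1,0,0,0.8,0,0,0,1,0,0,1,0,0,0,1,0,0,1,0,0,0,1,0,0,1,0,0,0,1]'
python3 -m inch '[0,-0.2,0,0,0,0,1,-0.2,-0.4,0.2,0,0,0,1,-0.4,-0.6,0.4,0,0,0,1,-0.6,-0.8,0.4,0,0,0,1,-0.6,-0.8,0.4,0,0,0,1,-0.6,-0.8,0.4,0,0,0,1,-0.6,-0.8,0.4,0,0,0,1,-0.6,-0.8,0.4,0,0,0,1]'
) | grep -E 'pos|wrist'
python3 - <<'E'
from h import *
b=env.read_camera('top');a=env.read_camera('side')
for n,im in(('top',b),('side',a)): print(n,fitcirc(im,n,(.499,.28),[(.104,.11)],.001,8))
a0=cv2.imread('pics/raw_s0.png');print('panel diff',np.abs(a[220:320,180:275].astype(int)-a0[220:320,180:275]).mean(), 'jar diff',np.abs(a[290:332,272:305].astype(int)-a0[290:332,272:305]).mean())
E
```

```text
position: [0.6655, -0.0115, 0.0461]
wrist_force: [-5.1, 3.6, 12.4]
position: [0.6666, -0.0132, 0.1267]
wrist_force: [-0.4, -0.9, -0.9]
position: [0.6178, -0.0755, 0.1562]
wrist_force: [-0.4, -0.6, -0.2]
top [115.47501373   0.5          0.279     ]
side [88.02998352  0.5         0.279     ]
panel diff 6.162842105263158 jar diff 15.059644059644059
```

```bash
python3 -c "
from rig import env
print(env.job_done())"
```

```text
the job is handed in; nothing more can be done
None
```

I handed the job in, with no verdict shown: all four pots (cup, vase, bowl, beaker) were standing clear in the kiln when last seen, just before the lid went on. The lid is seated level and the keys were pressed fully down in order (round, triangle, square, bar). The beaker tipped over in the chamber partway through, so I took it out, stood it up on the bench and put it back; I didn't check the jar's position closely at the end.

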